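# Clamp the glued pill boxes, burnish their seams and start the setting timer

## Task

The covers of the pill boxes have just been glued: stand all the boxes upright on the bed of the vise between its jaws, and crank the vise firmly shut on them. Then take the stylus from its fork and run its point lightly along the L-shaped groove on top of each clamped box, grey first, then green, then blue (whichever are there), starting at the red dot, at about a centimetre a second and pausing a moment at the start, the corner and the end. Hang the stylus upright in its fork again and, last, press the timer knob in and turn it, still pressed, to the red mark and let it spring up; leave the boxes clamped and the other things where they are.

Things in the scene. Friction and masses are not known exactly. Their poses are not given: they have to be found in the camera images.
- vise: Blue vise, fixed, bed top 10 mm up. Origin on the counter under the loading space; x = clamping direction, y along the 140 mm jaws. Fixed jaw face at x = -37 mm, moving pad face at +37 mm when open; jaw tops 23 mm up, so hold boxes by their ends above them. Boxes lie lengthways along x, three fit at y = -42, 0, 42 mm (white lines). Gear housing 70 x 70 x 42 mm with crank at y = -125 mm.
- vise_pad: Sprung black rubber pad of the vise's moving jaw, 140 mm long; its pose frame coincides with the vise frame when fully open and moves towards the vise's -x as the jaw closes. Spring 3 N per mm. One stiff pad for all boxes: a box lying askew, even by 0.07 rad, keeps it off the others, so they must lie square to the jaws.
- vise_crank (a joint): Crank angle, rad: 0 open, grows clockwise from above, stop at 9.6 (1.5 turns). 16 mm of jaw travel per turn; the pad meets 58 mm boxes that touch the fixed jaw at 6.28, after that its spring is squeezed; 9.2 is firmly closed. Turns with about 3 N at the handle; stays where it is left.
- crank_axis (a point): Point on the vertical crank axis, 75 mm above the counter.
- crank_handle (a point): Middle of the red upright crank handle, a freely spinning cylinder 18 mm thick, from 55 to 95 mm above the counter (this point 75 mm), 40 mm from the crank axis. With the crank at 0 it lies on the vise's +x side of the axis. The crank arm below it has its top at 54 mm.
- stylus: Stylus, 100 g, origin at its point, z up along it. Orange handle 18 x 18 mm from z = 59 to 109 mm, brass collar 34 x 34 mm from 55 to 59, steel shaft 8 mm thick down to 12, then a thin sprung tip (4 mm ball) that gives up to 7 mm: 0.6 N at first plus 0.3 N per mm. Hangs upright by its collar in the fork, handle sides along the fork's x and y (within 0.04 rad).
- stylus_point (a point): Lowest point of the sprung tip of the stylus (its origin when not pressed).
- fork: Grey stand with a two-armed steel fork, fixed. Origin on the counter under the seat. Slot 14 mm wide along its x axis, open towards -x; the post is at +x (face 24 mm from the seat). Arms span x from -20 to +24 mm, tops 62 mm above the counter.
- fork_seat (a point): Middle of the fork's slot at the top of its arms, where the underside of the stylus collar rests (stylus point then 7 mm above the counter).
- timer: White timer, fixed, 90 x 90 x 34 mm, origin under its middle. Black knob on top; red mark on the dial at 1.3 rad clockwise from the timer's +x axis.
- timer_press (a joint): How far the timer knob is pressed down, m, 0 to 0.006; sprung, 1.6 N at first and 6.4 N at the bottom.
- timer_knob (a joint): Turn of the timer knob, rad, clockwise from above, 0 to 2.2; its white pointer is at the red mark at 1.3. At 0 pointer and bar lie along the timer's +x. The knob is only to be turned while pressed. Stays where it is left.
- timer_grip (a point): Middle of the knob's bar grip (42 x 12 mm, 24 mm high, its top 73 mm above the counter when not pressed, this point 61 mm); a 44 mm disc lies below it, top 49 mm.
- box_grey: Grey pill box, 58 (x) x 34 (y) x 40 mm (z), 80-150 g, origin centre of underside. May be absent. On top an L-shaped dark seam groove 6 mm wide, 4 mm deep: along y = -7 mm from the x = -29 edge to x = 18, then along x = 18 to the y = 17 edge; red dot beside its start. On the groove floor: start (-23, -7, 36), corner (18, -7, 36), end (18, 11, 36) mm in the box frame.
- box_green: Green pill box, 58 (x) x 34 (y) x 40 mm (z), 80-150 g, origin centre of underside. May be absent. On top an L-shaped dark seam groove 6 mm wide, 4 mm deep: along y = -7 mm from the x = -29 edge to x = 18, then along x = 18 to the y = 17 edge; red dot beside its start. On the groove floor: start (-23, -7, 36), corner (18, -7, 36), end (18, 11, 36) mm in the box frame.
- box_blue: Blue pill box, 58 (x) x 34 (y) x 40 mm (z), 80-150 g, origin centre of underside. May be absent. On top an L-shaped dark seam groove 6 mm wide, 4 mm deep: along y = -7 mm from the x = -29 edge to x = 18, then along x = 18 to the y = 17 edge; red dot beside its start. On the groove floor: start (-23, -7, 36), corner (18, -7, 36), end (18, 11, 36) mm in the box frame.
- thermometer: Bystander: thermometer in a metal tube, 130 x 17 mm, lying; origin under its middle.
- ceramic_jar: Bystander: white ceramic jar, 80 mm wide, 100 mm high.
- funnel: Bystander: green plastic funnel standing mouth down, 90 mm wide, 85 mm high.
- teaspoon: Bystander: steel teaspoon, 125 mm long.
- amber_bottle: Bystander: amber bottle, 44 mm wide, 75 mm high.
- pill_tray: Bystander: grey pull-out pill tray, 90 x 60 x 25 mm.
Not all that is in view belongs to the job. What is meant by the box_blue is not pink or yellow, and is the smaller of those in its own colour.

How it is judged:
On the way, in this order (a step that is already met when the one before it is completed fails the run):
1. grey box clamped in the vise and the stylus point in its seam at the start (x of stylus_point in the frame of box_grey between -0.0275 and -0.0185 m and y of stylus_point in the frame of box_grey between -0.0115 and -0.0025 m and z of stylus_point in the frame of box_grey between 0.0315 and 0.039 m and contact force between stylus and box_grey above 0.2 N and contact force between vise_pad and box_grey above 1.5 N), for 0.2 s.
2. grey box clamped in the vise and the stylus point in its seam at the corner (x of stylus_point in the frame of box_grey between 0.0135 and 0.0225 m and y of stylus_point in the frame of box_grey between -0.0115 and -0.0025 m and z of stylus_point in the frame of box_grey between 0.0315 and 0.039 m and contact force between stylus and box_grey above 0.2 N and contact force between vise_pad and box_grey above 1.5 N), for 0.2 s.
3. grey box clamped in the vise and the stylus point in its seam at the end (x of stylus_point in the frame of box_grey between 0.0135 and 0.0225 m and y of stylus_point in the frame of box_grey between 0.0065 and 0.0155 m and z of stylus_point in the frame of box_grey between 0.0315 and 0.039 m and contact force between stylus and box_grey above 0.2 N and contact force between vise_pad and box_grey above 1.5 N), for 0.2 s.
4. green box clamped in the vise and the stylus point in its seam at the start (x of stylus_point in the frame of box_green between -0.0275 and -0.0185 m and y of stylus_point in the frame of box_green between -0.0115 and -0.0025 m and z of stylus_point in the frame of box_green between 0.0315 and 0.039 m and contact force between stylus and box_green above 0.2 N and contact force between vise_pad and box_green above 1.5 N), for 0.2 s.
5. green box clamped in the vise and the stylus point in its seam at the corner (x of stylus_point in the frame of box_green between 0.0135 and 0.0225 m and y of stylus_point in the frame of box_green between -0.0115 and -0.0025 m and z of stylus_point in the frame of box_green between 0.0315 and 0.039 m and contact force between stylus and box_green above 0.2 N and contact force between vise_pad and box_green above 1.5 N), for 0.2 s.
6. green box clamped in the vise and the stylus point in its seam at the end (x of stylus_point in the frame of box_green between 0.0135 and 0.0225 m and y of stylus_point in the frame of box_green between 0.0065 and 0.0155 m and z of stylus_point in the frame of box_green between 0.0315 and 0.039 m and contact force between stylus and box_green above 0.2 N and contact force between vise_pad and box_green above 1.5 N), for 0.2 s.
7. blue box clamped in the vise and the stylus point in its seam at the start (x of stylus_point in the frame of box_blue between -0.0275 and -0.0185 m and y of stylus_point in the frame of box_blue between -0.0115 and -0.0025 m and z of stylus_point in the frame of box_blue between 0.0315 and 0.039 m and contact force between stylus and box_blue above 0.2 N and contact force between vise_pad and box_blue above 1.5 N), for 0.2 s.
8. blue box clamped in the vise and the stylus point in its seam at the corner (x of stylus_point in the frame of box_blue between 0.0135 and 0.0225 m and y of stylus_point in the frame of box_blue between -0.0115 and -0.0025 m and z of stylus_point in the frame of box_blue between 0.0315 and 0.039 m and contact force between stylus and box_blue above 0.2 N and contact force between vise_pad and box_blue above 1.5 N), for 0.2 s.
9. blue box clamped in the vise and the stylus point in its seam at the end (x of stylus_point in the frame of box_blue between 0.0135 and 0.0225 m and y of stylus_point in the frame of box_blue between 0.0065 and 0.0155 m and z of stylus_point in the frame of box_blue between 0.0315 and 0.039 m and contact force between stylus and box_blue above 0.2 N and contact force between vise_pad and box_blue above 1.5 N), for 0.2 s.
10. stylus back in its fork, then the timer knob pressed in with its pointer at the red mark (value of joint timer_knob between 1.15 and 1.45 rad and value of joint timer_press above 0.003 m and horizontal distance between stylus and fork_seat below 0.01 m and angle between stylus's own z axis and vertical below 0.12 rad), for 0.1 s.
At the end, for the whole second after the job is handed in: Every box that is present stands upright (within 0.1 rad) on the vise bed (within 4 mm) with at least 1.5 N from the moving pad on it; the stylus hangs upright in its fork (within 10 mm, 0.12 rad) and is at rest; the timer knob is up (within 1.5 mm) with its pointer within 0.15 rad of the red mark (value of joint timer_knob between 1.15 and 1.45 rad and value of joint timer_press below 0.0015 m and contact force between vise_pad and box_grey above 1.5 N and angle between each of box_grey, box_green, box_blue's own z axis and vertical below 0.1 rad and linear speed of each of box_grey, box_green, box_blue, stylus below 0.02 m/s and z of box_grey in the frame of vise between 0.006 and 0.014 m and contact force between vise_pad and box_green above 1.5 N and z of box_green in the frame of vise between 0.006 and 0.014 m and contact force between vise_pad and box_blue above 1.5 N and z of box_blue in the frame of vise between 0.006 and 0.014 m and horizontal distance between stylus and fork_seat below 0.01 m and z of stylus_point in the frame of fork_seat between -0.059 and -0.051 m and angle between stylus's own z axis and vertical below 0.12 rad); the robot touches nothing.
It fails at once if the stylus is pressed hard (over 12 N) on a box (contact force between stylus and box_grey above 12 N or contact force between stylus and box_green above 12 N or contact force between stylus and box_blue above 12 N).
It fails at once if the stylus is moved fast (over 80 mm/s) while it touches a box (linear speed of stylus above 0.08 m/s and (contact force between stylus and box_grey above 0.3 N or contact force between stylus and box_green above 0.3 N or contact force between stylus and box_blue above 0.3 N)).
It fails at once if the timer knob is turned on its way to the mark without being pressed in (value of joint timer_knob between 0.5 and 1.05 rad and value of joint timer_press below 0.0015 m and velocity of joint timer_knob above 0.3 rad/s).
It fails at once if a bystander is moved more than 30 mm (distance of any of thermometer, ceramic_jar, funnel, teaspoon, amber_bottle, pill_tray from where it was at the start of the episode above 0.03 m).
Of box_grey, box_green, box_blue only 2 to 3 are there at a start; the rules pass over those that are not, and their reading is None.
At some moment in a run one of box_grey, box_green, box_blue may be knocked a few centimetres aside while the robot is not near it.
It also fails if it takes over 210 s, if anything falls off the work surface, if the arm or the gripper's body presses on something with over 40 N, if the wrist force passes 120 N, or if a joint passes its speed limit or range.

## Robot

A 6-joint arm with a two-finger parallel gripper is mounted at the origin on the work surface. World frame = base frame: x ahead of the robot, y to its left, z up, the work surface at z = 0. Lengths are in m, angles in rad, forces in N, time in s.
With the tool pointing down it reaches from about 0.375 to 0.9 m from the base axis. Payload 3.1 kg.
Tool frame: the origin (TCP) lies at the very end of the fingers, on their centre line; the grasp point (between the pads) lies 19 mm behind it; z points along the fingers, y is the direction in which the jaws open and shut (so a half turn about z gives the same grasp; the last joint's range is limited). The gripper opens to 87 mm and grips with 3 to 60 N. Pads are 19 mm wide; open, the fingers measure 117 mm over their backs; the gripper's body (75 mm by 190 mm) begins 51 mm behind the grasp point.
Start: joints at [1.012, 0.527, 1.433, -0, 1.181, -0.178], TCP at [0.232, 0.58, 0.223] pointing down, gripper open.
Joint ranges: [-3.08, 3.08], [-0.75, 2.2], [0.22, 2.44], [-1.43, 4.57], [0, 2.65], [-2.85, 2.85]. Speed limits (rad/s): [2.79, 2.79, 3.14, 3.14, 3.14, 3.14].

## Interface

Orientations are given as a unit quaternion [x, y, z, w].
In Python, from rig import robot gives the robot as it stands. The module is installed in compiled form; this text tells all that it offers.
- The arm moves only by the tool carry_out, never from a script. Its argument "series" is a list of rows, each a list of 7 numbers: the shift along the tool's x, y, z in mm, then the turn, a rotation vector about the tool's x, y, z in degrees, then the gripper command: -1 is shut, 1 is fully open, values between are in proportion. In form: [[tx, ty, tz, rx, ry, rz, claw], ...]. A call has 1 to 8 rows; each row is the pose to reach, as a shift and turn from the pose measured when the call began, along the tool's axes at that moment; what a row does not reach only later rows make up. A row lasts 1/8 s, in which the tool goes at most 62.5 mm and 10.7 degrees, less where a joint would pass 70% of its speed; a pose out of reach is approached as far as the arm can. A call with a gripper value outside its range is refused whole. The fingers move at their own pace and stop on an object; "force" is the grip in N (left out, the last holds). Time passes only in rows, so rows that repeat a pose let the fingers close. It gives the time, the measured TCP pose, the force and the opening at its end, in the units of the state.
- robot.get_obs(): the state, without advancing time (a new reading comes with each control period).
- robot.camera(name): name is "side" or "top" or "wrist"; returns a dict with "pixels" (420x560x3 uint8, red, green, blue), "fx", "fy", "cx", "cy" (pixels), "position" and "attitude" of the camera in the world. Camera axes: x right, y down, z forward; pixel columns grow to the right and rows downward; lengths in m; the calibration is good to about 2 mm. The wrist camera is an equidistant fisheye: a pixel r from the principal point sees the ray r / f radians off the axis. A picture is of the moment at which its call begins. There is no depth.
- robot.hand_in(): hands the job in, once; it reports no verdict.
The state is a dict: "time": time; "q": joint angles; "joint_velocities": joint speeds; "joint_torque": joint torques, N m; "position": TCP position; "tool_rot": TCP orientation; "ft_force": force on the tool from outside, world axes, zero at the start; "moment": the same for the moment, N m; "grip_width": finger opening in m.
Only numpy, scipy, OpenCV 4.12 (cv2) and the standard library are available. Lean on these libraries where they do the work, as an engineer would, in place of code of your own. Each camera call takes 0.05 s, during which the arm holds its last target.

## Working session

There is one attempt and no reset: what is moved stays moved. The work goes in short steps, Python scripts to look and compute and a tool call to move; the robot and the scene stay as the last step left them, time stands still between calls to the robot, and variables do not carry over. Pictures are saved under pics/ and viewed, and the job is handed in when it is done.

Besides the shell and the picture viewer there is one more tool, called after "Call:" by a JSON object that holds its "api" and its "payload". carry_out: Moves the arm, as the interface text tells. Its arguments: {"type":"object","properties":{"series":{"type":"array"},"force":{"type":"number"}},"required":["series"]}

```bash
mkdir -p pics; cat > h.py <<'E'
import numpy as np, cv2
from scipy.spatial.transform import Rotation as R
from rig import robot
def cam(name,fn=None):
    c=robot.camera(name)
    if fn: cv2.imwrite('pics/'+fn,c['pixels'][:,:,::-1])
    return c
E
python3 - <<'E'
from h import *
for n in ['side','top','wrist']:
    c=cam(n,n+'0.png'); print(n,{k:(np.round(v,4) if k!='pixels' else v.shape) for k,v in c.items()})
print(robot.get_obs())
E
```

```text
side {'pixels': (420, 560, 3), 'fx': np.float64(379.8257), 'fy': np.float64(379.8257), 'cx': np.float64(278.6118), 'cy': np.float64(202.3231), 'position': array([ 0.1668, -0.5005,  0.5999]), 'attitude': array([ 0.8508, -0.2797,  0.141 , -0.422 ])}
top {'pixels': (420, 560, 3), 'fx': np.float64(484.2807), 'fy': np.float64(484.2807), 'cx': np.float64(283.5208), 'cy': np.float64(212.5501), 'position': array([0.4412, 0.0484, 1.2208]), 'attitude': array([ 0.7145, -0.6978,  0.0256, -0.0442])}
wrist {'pixels': (420, 560, 3), 'fx': np.float64(325.1923), 'fy': np.float64(325.1923), 'cx': np.float64(274.8926), 'cy': np.float64(206.1824), 'position': array([0.1547, 0.6114, 0.3843]), 'attitude': array([0.8178, 0.5545, 0.0857, 0.1277])}
{'time': 0.15, 'q': array([ 1.01252689e+00,  5.28257395e-01,  1.43358418e+00,  1.75315832e-05,
        1.18142344e+00, -1.78480506e-01]), 'joint_velocities': array([ 0.00052772, -0.00379938, -0.00461361,  0.00090684, -0.00151631,
        0.00150768]), 'joint_torque': array([ 3.78497853e-04, -4.40427768e+01, -1.76841956e+01,  6.32890267e-02,
        5.52579481e-02, -1.20677782e-04]), 'position': array([0.23136074, 0.58000337, 0.22180108]), 'tool_rot': array([ 1.88758468e-01,  9.82023188e-01, -7.77168047e-04, -3.08672691e-04]), 'ft_force': array([ 0.0534049 , -0.04205139, -0.51257283]), 'moment': array([-0.00083478, -0.0074663 , -0.05401889]), 'grip_width': 0.08667137649261386}
```

View pics/top0.png

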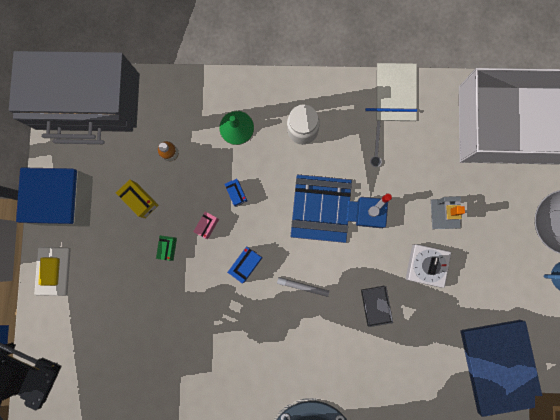

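View pics/side0.png

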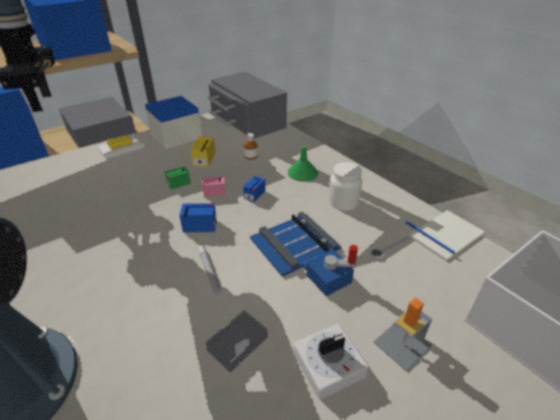

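View pics/wrist0.png

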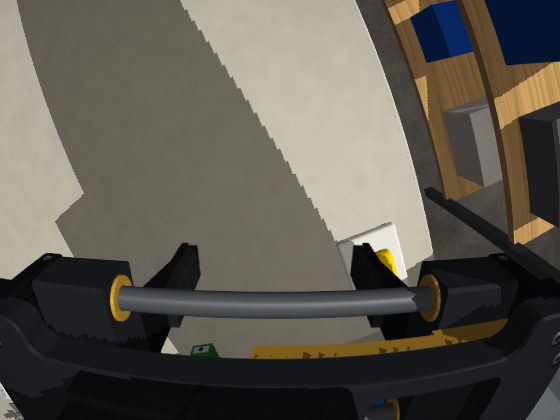

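```bash
python3 - <<'E'
import cv2
im=cv2.imread('pics/top0.png')
cv2.imwrite('pics/t0a.png',cv2.resize(im[130:290,100:280],None,fx=4.2,fy=3.7*4.2/4.2,interpolation=cv2.INTER_CUBIC)[:600])
cv2.imwrite('pics/t0b.png',cv2.resize(im[150:330,280:480],None,fx=3.3,fy=3.3,interpolation=cv2.INTER_CUBIC))
im=cv2.imread('pics/side0.png')
cv2.imwrite('pics/s0a.png',cv2.resize(im[120:250,140:290],None,fx=4.5,fy=4.5,interpolation=cv2.INTER_CUBIC))
E
```

```text
(no output)
```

View pics/t0a.png

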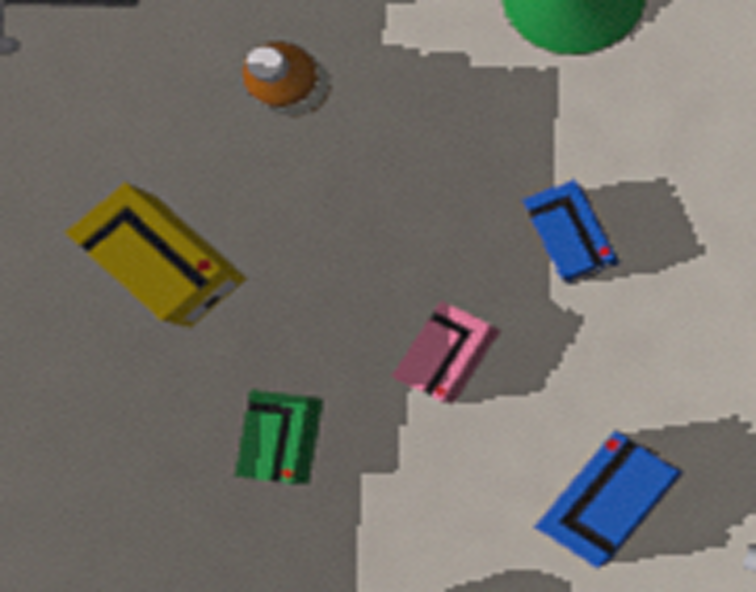

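View pics/t0b.png

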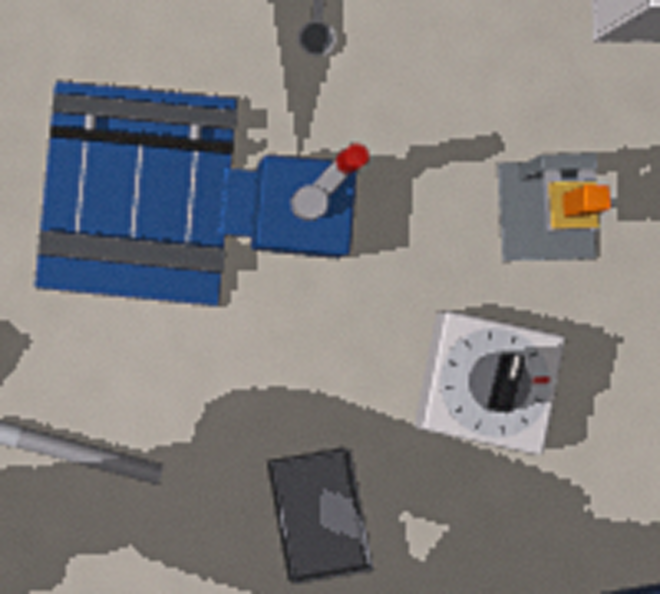

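View pics/s0a.png

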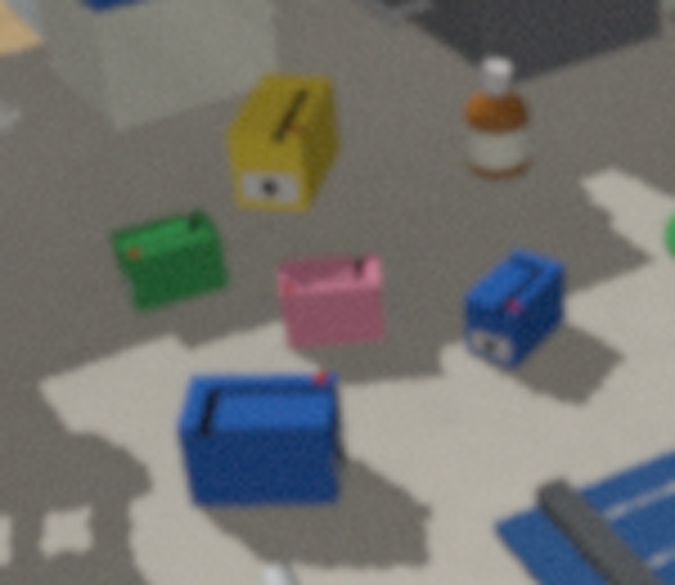

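```bash
cat >> h.py <<'E'
def proj(c,P):
    P=np.atleast_2d(P); p=R.from_quat(c['attitude']).inv().apply(P-c['position'])
    if c.get('fish'):
        r=np.hypot(p[:,0],p[:,1]); th=np.arctan2(r,p[:,2]); s=th/np.maximum(r,1e-9)
        return np.c_[c['cx']+c['fx']*p[:,0]*s,c['cy']+c['fy']*p[:,1]*s]
    return np.c_[c['cx']+c['fx']*p[:,0]/p[:,2],c['cy']+c['fy']*p[:,1]/p[:,2]]
def ray(c,uv):
    uv=np.atleast_2d(uv).astype(float); a=(uv-[c['cx'],c['cy']])/[c['fx'],c['fy']]
    if c.get('fish'):
        th=np.hypot(*a.T); d=np.c_[a*(np.sin(th)/np.maximum(th,1e-9))[:,None],np.cos(th)]
    else: d=np.c_[a,np.ones(len(a))]
    return R.from_quat(c['attitude']).apply(d)
def at_z(c,uv,z):
    d=ray(c,uv); return c['position']+d*((z-c['position'][2])/d[:,2])[:,None]
_cam=cam
def cam(name,fn=None):
    c=_cam(name,fn); c['fish']=(name=='wrist'); return c
def mask(c,col):
    h=cv2.cvtColor(c['pixels'],cv2.COLOR_RGB2HSV); H,S,V=[h[:,:,i].astype(int) for i in range(3)]
    rng={'blue':(105,122,120,40),'green':(50,80,100,30)}[col]
    return ((H>=rng[0])&(H<=rng[1])&(S>rng[2])&(V>rng[3])).astype(np.uint8)
def comp(m,uv,fill=True):
    m=cv2.morphologyEx(m,cv2.MORPH_CLOSE,np.ones((5,5),np.uint8))
    n,l=cv2.connectedComponents(m); k=l[int(uv[1]),int(uv[0])]
    if k==0:
        ys,xs=np.nonzero(l); j=np.argmin((xs-uv[0])**2+(ys-uv[1])**2); k=l[ys[j],xs[j]]
    return (l==k).astype(np.uint8)
def boxpts(x,y,yaw,z0=0,d=(.058,.034,.040)):
    c,s=np.cos(yaw),np.sin(yaw)
    return np.array([[x+c*a*d[0]/2-s*b*d[1]/2,y+s*a*d[0]/2+c*b*d[1]/2,z0+k*d[2]] for a in(-1,1) for b in(-1,1) for k in(0,1)])
def fitbox(views,x0,z0=0,d=(.058,.034,.040)):
    from scipy.optimize import minimize
    S=4
    def cost(p):
        t=0
        for c,m in views:
            uv=proj(c,boxpts(p[0],p[1],p[2],z0,d)); h=cv2.convexHull(uv.astype(np.float32))
            ys,xs=np.nonzero(m); o=np.array([xs.min()-15,ys.min()-15]); w=xs.max()-o[0]+15; hh=ys.max()-o[1]+15
            M=cv2.resize(m[max(o[1],0):o[1]+hh,max(o[0],0):o[0]+w],None,fx=S,fy=S,interpolation=cv2.INTER_LINEAR)
            o=np.maximum(o,0)
            im=np.zeros_like(M); cv2.fillConvexPoly(im,np.round(((h[:,0]-o+.5)*S-.5)*16).astype(np.int32),1,shift=4)
            t+=(im^M).sum()/M.sum()
        return t
    best=None
    for dy in np.linspace(-.5,.5,5):
        r=minimize(cost,np.array(x0)+[0,0,dy],method='Nelder-Mead',options=dict(initial_simplex=np.array(x0)+[0,0,dy]+np.array([[0,0,0],[.008,0,0],[0,.008,0],[0,0,.2]]),xatol=1e-4,fatol=1e-4))
        if best is None or r.fun<best.fun: best=r
    return best.x,best.fun
E
python3 - <<'E'
from h import *
t=cam('top');s=cam('side')
for n,ut,us in [('blue',(236,193),(255,190)),('green',(167,248),(178,178)),('blue',(245,264),(198,220))]:
    p=at_z(t,ut,.03)[0]; q=at_z(s,us,.03)[0]
    mt,ms=comp(mask(t,n),ut),comp(mask(s,n),us)
    print(n,p,q,mt.sum(),ms.sum())
    d=(.058,.034,.040) if ut[1]!=264 else (.08,.047,.055)
    for v in ([(t,mt)],[(s,ms)],[(t,mt),(s,ms)]): print(fitbox(v,[p[0],p[1],{193:.3,248:0,264:-.7}[ut[1]]],d=d))
E
```

```text
blue [0.60506927 0.20073757 0.03      ] [0.59795825 0.18125244 0.03      ] 331 327
(array([0.60977992, 0.20394681, 0.48698301]), np.float64(0.14989457542649032))
(array([0.61128   , 0.20521735, 0.58135607]), np.float64(0.32111692844677137))
(array([0.61044098, 0.20423621, 0.53990123]), np.float64(0.506773454974413))
green [0.46448641 0.36677747 0.03      ] [0.46093737 0.35116891 0.03      ] 387 350
(array([ 0.46538465,  0.37141601, -0.16481988]), np.float64(0.13284193284193285))
(array([ 0.46681242,  0.37052109, -0.32251655]), np.float64(0.2265751940783535))
(array([ 0.4652982 ,  0.37171205, -0.20509963]), np.float64(0.40318270312854176))
blue [0.43006648 0.17254218 0.03      ] [0.42318473 0.158887   0.03      ] 613 896
(array([ 0.42921382,  0.17243992, -0.65513195]), np.float64(0.18668313265411135))
(array([ 0.43019532,  0.17168438, -0.42690116]), np.float64(0.2234550561797753))
(array([ 0.42983475,  0.17329439, -0.52228779]), np.float64(0.45385873159862306))
```

```bash
cat >> h.py <<'E'
def down(psi): # tool z down, tool x at angle psi
    c,s=np.cos(psi),np.sin(psi)
    return R.from_matrix(np.array([[c,s,0],[s,-c,0],[0,0,-1]]))
def plan(pos,psi=None,rot=None,p0=None):
    o=robot.get_obs(); r0=R.from_quat(o['tool_rot']); p=o['position']
    rt=rot if rot is not None else down(psi)
    t=r0.inv().apply(np.array(pos)-p)*1000; w=np.degrees((r0.inv()*rt).as_rotvec())
    print('row',np.round(t,1),np.round(w,2))
def st():
    o=robot.get_obs(); m=R.from_quat(o['tool_rot']).as_matrix()
    print('t %.2f'%o['time'],'p',np.round(o['position'],4),'psi %.4f'%np.arctan2(m[1,0],m[0,0]),'tilt',np.round(m[:2,2],4),'f',np.round(o['ft_force'],2),'w %.4f'%o['grip_width'],'q',np.round(o['q'],2))
E
python3 - <<'E'
from h import *
c=cam('wrist'); o=robot.get_obs()
print(R.from_quat(c['attitude']).as_matrix()[:,2]); print(proj(c,o['position'])); 
p=o['position'].copy();p[2]=0.02;print(proj(c,p))
st()
plan([.50,.03,.30],1.57)
t=cam('top')
for uv in [(322,208),(378,208),(455,210),(430,266)]: print(at_z(t,uv,.03))
E
```

```text
[ 0.28223077 -0.11301769 -0.95266615]
[[273.93332173 259.04936994]]
[[274.51120465 178.38029662]]
t 0.30 p [0.2315 0.5802 0.2222] psi 2.7618 tilt [-0.0004 -0.0007] f [-0.67  0.11  0.25] w 0.0872 q [ 1.01  0.53  1.43 -0.    1.18 -0.18]
row [-453.3 -411.6  -77.5] [-4.000e-02  2.000e-02  6.829e+01]
[[ 0.57227349 -0.01344734  0.03      ]]
[[ 0.57532534 -0.15104783  0.03      ]]
[[ 0.57455954 -0.33889874  0.03      ]]
[[ 0.43652661 -0.27742776  0.03      ]]
```

```bash
python3 - <<'E'
from h import *
plan([.465,.371,.19],1.37)
E
```

```text
row [-294.3 -107.8   32.4] [-2.000e-02  1.000e-02  7.974e+01]
```

Call:
{"api": "carry_out", "payload": {"series": [[-294,-108,32,0,0,79.7,1],[-294,-108,32,0,0,79.7,1],[-294,-108,32,0,0,79.7,1],[-294,-108,32,0,0,79.7,1],[-294,-108,32,0,0,79.7,1],[-294,-108,32,0,0,79.7,1],[-294,-108,32,0,0,79.7,1],[-294,-108,32,0,0,79.7,1]], "force": 25}}

```text
time: 1.35
position: [0.465, 0.3706, 0.1903]
tool_rot: [0.776, 0.631, -0.0, 0.0]
ft_force: [0.1, 0.1, -0.8]
grip_width: 0.0869
```

```bash
python3 - <<'E'
from h import *
c=cam('wrist','w1.png'); st()
p=at_z(c,(275,200),.04)[0];print(p)
m=mask(c,'green'); print(m.sum())
uv=proj(c,[[.4655,.3715,.02]])[0];print(uv)
mm=comp(m,uv); print(mm.sum(),fitbox([(c,mm)],[.4655,.3715,-.2]))
E
```

```text
t 1.40 p [0.4649 0.3708 0.1903] psi 1.3658 tilt [-0.0002 -0.0004] f [-0.64  0.18 -0.24] w 0.0872 q [ 0.49  0.52  1.54 -0.    1.07  0.69]
[0.46455722 0.36158157 0.04      ]
3656
[273.97240096 185.57975203]
2210 (array([ 0.46640211,  0.37084533, -0.10622093]), np.float64(0.08008768932923357))
```

View pics/w1.png

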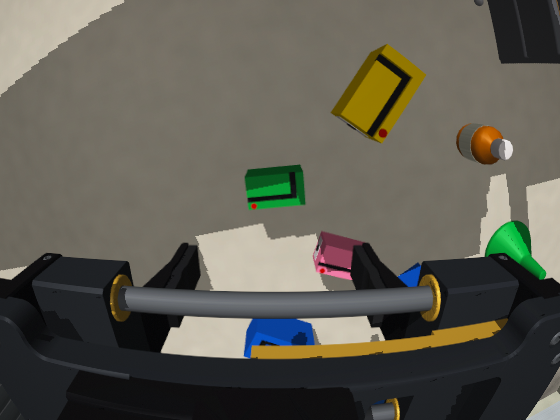

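```bash
python3 - <<'E'
from h import *
plan([.466,.371,.017],1.46)
E
```

```text
row [  0.5   1.1 173.3] [-0.01  0.02 -5.4 ]
```

Call:
{"api": "carry_out", "payload": {"series": [[0.5,1,55,0,0,-5.4,1],[0.5,1,110,0,0,-5.4,1],[0.5,1,150,0,0,-5.4,1],[0.5,1,173,0,0,-5.4,1],[0.5,1,173,0,0,-5.4,1],[0.5,1,173,0,0,-5.4,-1],[0.5,1,173,0,0,-5.4,-1],[0.5,1,173,0,0,-5.4,-1]], "force": 25}}

```text
time: 2.4
position: [0.4665, 0.3714, 0.0185]
tool_rot: [0.745, 0.667, 0.001, 0.0]
ft_force: [0.2, 0.7, 0.1]
grip_width: 0.0647
```

Call:
{"api": "carry_out", "payload": {"series": [[0,0,0,0,0,0,-1],[0,0,0,0,0,0,-1],[0,0,0,0,0,0,-1],[0,0,-50,0,0,0,-1],[0,0,-100,0,0,0,-1],[0,0,-130,0,0,0,-1],[0,0,-130,0,0,0,-1]]}}

```text
time: 3.28
position: [0.4679, 0.3722, 0.1509]
tool_rot: [0.745, 0.667, 0.004, 0.001]
ft_force: [0.2, 0.3, -1.8]
grip_width: 0.058
```

```bash
python3 - <<'E'
from h import *
c=cam('wrist','w2.png'); st()
plan([.57,.04,.25],1.57)
E
```

```text
t 3.33 p [0.4665 0.3713 0.1489] psi 1.4603 tilt [0.003  0.0013] f [-0.03 -0.32 -0.87] w 0.0578 q [ 0.49  0.58  1.58 -0.    0.98  0.6 ]
row [-317.7  139.7 -101.2] [ 0.17 -0.08 -6.29]
```

View pics/w2.png

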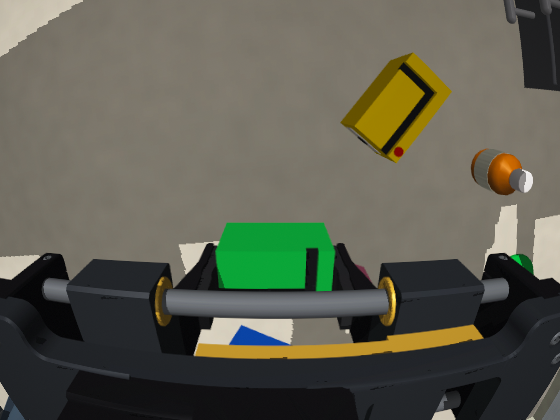

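```bash
python3 - <<'E'
from h import *
plan([.57,-.11,.28],1.55)
E
```

```text
row [-466.8  156.3 -131.4] [ 0.17 -0.08 -5.14]
```

Call:
{"api": "carry_out", "payload": {"series": [[-60,20,-60,0,0,-5,-1],[-120,40,-110,0,0,-5,-1],[-180,60,-131,0,0,-5,-1],[-240,80,-131,0,0,-5,-1],[-300,100,-131,0,0,-5,-1],[-360,120,-131,0,0,-5,-1],[-420,140,-131,0,0,-5,-1],[-467,156,-131,0,0,-5,-1]]}}

```text
time: 4.32
position: [0.5619, -0.0805, 0.2768]
tool_rot: [0.715, 0.699, 0.001, -0.002]
ft_force: [0.4, 0.9, -1.6]
grip_width: 0.0579
```

Call:
{"api": "carry_out", "payload": {"series": [[0,0,0,0,0,0,-1],[0,0,0,0,0,0,-1]]}}

```text
time: 4.58
position: [0.5604, -0.0802, 0.2742]
tool_rot: [0.716, 0.698, -0.0, -0.004]
ft_force: [0.6, 0.9, -1.9]
grip_width: 0.0579
```

```bash
python3 - <<'E'
from h import *
c=cam('wrist','w3.png'); st(); print(c['position'],c['attitude'])
im=cv2.imread('pics/w3.png'); cv2.imwrite('pics/w3z.png',cv2.resize(im[40:300,130:430],None,fx=2.3,fy=2.3,interpolation=cv2.INTER_CUBIC))
E
```

```text
t 4.62 p [ 0.5606 -0.0794  0.2748] psi 1.5474 tilt [-0.0056  0.0052] f [-0.48 -0.89 -1.65] w 0.0577 q [-0.34  0.39  1.51  0.    1.24 -0.32]
[0.56496293 0.00297872 0.43728837] [ 0.98846004 -0.01157377 -0.00512459  0.1509521 ]
```

View pics/w3.png

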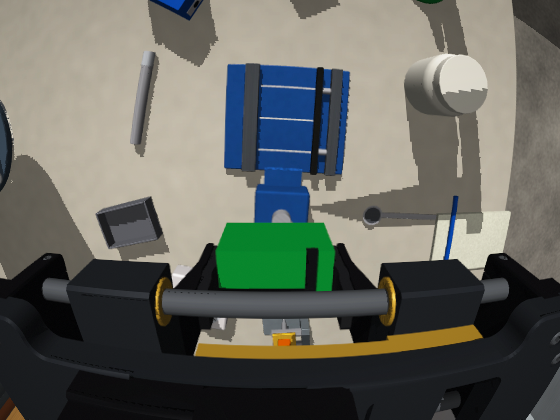

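View pics/w3z.png

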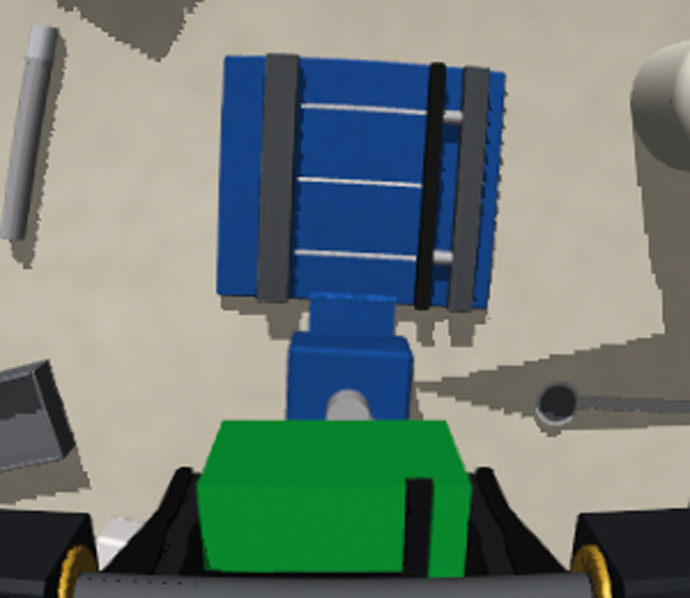

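```bash
cat > vise.py <<'E'
from h import *
from scipy.optimize import least_squares
def w(c,z,h): return at_z(c,np.array(z)/2.3+[130,40],h)
E
python3 - <<'E'
from vise import *
c=dict(fx=325.1923,fy=325.1923,cx=274.8926,cy=206.1824,fish=True,position=np.array([0.56496293,0.00297872,0.43728837]),attitude=np.array([0.98846004,-0.01157377,-0.00512459,0.1509521]))
A=w(c,[(299,56),(287,301)],.023); B=w(c,[(360,107),(360,182),(360,256)],.010)
C=w(c,[(305,105),(420,112),(302,179),(418,185),(299,252),(412,258)],.010)
P=w(c,[(430,64),(415,306),(444,64),(431,308)],.023)
print(A,B,C,P,sep='\n'); print(np.linalg.norm(A[0]-A[1]))
def f(p):
    Rm=np.array([[np.cos(p[2]),np.sin(p[2])],[-np.sin(p[2]),np.cos(p[2])]])
    l=lambda X:(X[:,:2]-p[:2])@Rm.T
    return np.r_[(l(A)-[[-.037,.07],[-.037,-.07]]).ravel(), l(C)[:,1]-np.repeat([.042,0,-.042],2)]
r=least_squares(f,[.57,-.01,0]); print(r.x,np.round(r.fun*1000,1))
p=r.x;Rm=np.array([[np.cos(p[2]),np.sin(p[2])],[-np.sin(p[2]),np.cos(p[2])]])
print((P[:,:2]-p[:2])@Rm.T)
# top cam
t=cam('top','top1.png')
X=at_z(t,np.array([(46,233),(230,247)])/3.3+[280,150],.023);print('top',X)
print(proj(t,[p[0],p[1],.01]))
E
```

```text
[[ 0.54501755  0.0590467   0.023     ]
 [ 0.53412252 -0.07791265  0.023     ]]
[[ 0.57777458  0.03046105  0.01      ]
 [ 0.57686532 -0.01242943  0.01      ]
 [ 0.5760624  -0.0550474   0.01      ]]
[[ 0.54701878  0.03238224  0.01      ]
 [ 0.61147863  0.02737124  0.01      ]
 [ 0.54414656 -0.00990228  0.01      ]
 [ 0.60976867 -0.01451096  0.01      ]
 [ 0.54112706 -0.05187694  0.01      ]
 [ 0.60601806 -0.05668026  0.01      ]]
[[ 0.61608151  0.05358932  0.023     ]
 [ 0.60642163 -0.08234838  0.023     ]
 [ 0.62379364  0.05369747  0.023     ]
 [ 0.61557131 -0.08364384  0.023     ]]
0.13739201235641177
[ 0.57646545 -0.01221366 -0.07689393] [ 0.2 -1.4 -0.2  1.2  0.2  0.2 -0.2  0.3 -0.3 -0.1]
[[ 0.03444414  0.06865177]
 [ 0.03525529 -0.06762631]
 [ 0.04212517  0.06935203]
 [ 0.04447745 -0.06821507]]
top [[ 0.54005032  0.05513082  0.023     ]
 [ 0.53267948 -0.08284663  0.023     ]]
[[321.10696117 207.1919121 ]]
```

```bash
python3 - <<'E'
from vise import *
c=dict(fx=325.1923,fy=325.1923,cx=274.8926,cy=206.1824,fish=True,position=np.array([0.56496293,0.00297872,0.43728837]),attitude=np.array([0.98846004,-0.01157377,-0.00512459,0.1509521]))
o=robot.get_obs(); r=R.from_quat(o['tool_rot'])
for x in (16,17,18):
    P=o['position']+r.apply(np.array([[x,-29,18],[x,29,18],[x,-29,-22],[x,29,-22]])/1000)
    print(x,((proj(c,P)-[130,40])*2.3).round(1).tolist())
print([(222,421),(446,421),(200,487),(470,487)])
E
```

```text
16 [[217.1, 418.3], [442.0, 418.1], [189.3, 484.9], [467.4, 484.8]]
17 [[216.9, 414.7], [442.1, 414.4], [188.9, 480.6], [467.7, 480.4]]
18 [[216.7, 411.0], [442.3, 410.8], [188.5, 476.2], [468.0, 476.1]]
[(222, 421), (446, 421), (200, 487), (470, 487)]
```

```bash
python3 - <<'E'
from h import *
st()
plan([.577,.029,.28],1.499)
plan([.577,.029,.08],1.499)
im=cv2.imread('pics/top0.png')
cv2.imwrite('pics/t0c.png',cv2.resize(im[165:255,285:405],None,fx=6.5,fy=6.5,interpolation=cv2.INTER_CUBIC))
E
```

```text
t 4.67 p [ 0.5609 -0.079   0.2754] psi 1.5485 tilt [-0.0044  0.0047] f [-0.26 -0.34 -1.82] w 0.0575 q [-0.34  0.39  1.51  0.    1.24 -0.32]
row [108.4  13.7  -4.2] [-0.26 -0.26  2.84]
row [107.4  14.6 195.8] [-0.26 -0.26  2.84]
```

View pics/t0c.png

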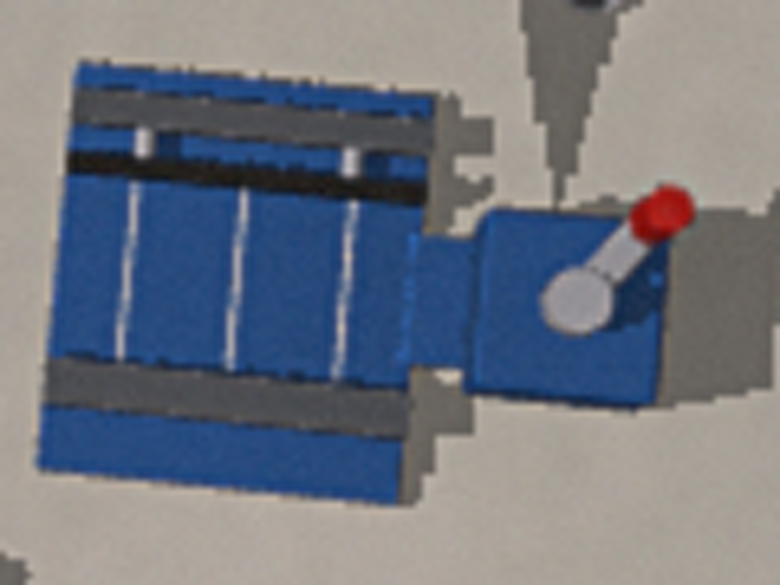

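Call:
{"api": "carry_out", "payload": {"series": [[55,7,0,-0.3,-0.3,2.8,-1],[107,14,40,-0.3,-0.3,2.8,-1],[107,14,90,-0.3,-0.3,2.8,-1],[107,14,140,-0.3,-0.3,2.8,-1],[107,14,180,-0.3,-0.3,2.8,-1],[107,14,196,-0.3,-0.3,2.8,-1],[107,14,196,-0.3,-0.3,2.8,-1]]}}

```text
time: 5.55
position: [0.5759, 0.0296, 0.0793]
tool_rot: [0.731, 0.682, -0.001, -0.0]
ft_force: [-0.0, 0.3, -2.5]
grip_width: 0.058
```

```bash
python3 - <<'E'
from h import *
c=cam('wrist','w4.png'); st()
im=cv2.imread('pics/w4.png'); cv2.imwrite('pics/w4z.png',cv2.resize(im[100:330,130:430],None,fx=2.5,fy=2.5,interpolation=cv2.INTER_CUBIC))
s=cam('side','s4.png');im=cv2.imread('pics/s4.png'); cv2.imwrite('pics/s4z.png',cv2.resize(im[160:330,190:400],None,fx=3.5,fy=3.5,interpolation=cv2.INTER_CUBIC))
plan([.577,.029,.031],1.501)
E
```

```text
t 5.60 p [0.577  0.0292 0.0805] psi 1.5007 tilt [ 0.0018 -0.0009] f [-0.53 -0.56 -0.88] w 0.0581 q [-0.14  0.66  1.67 -0.    0.81 -0.07]
row [ 0.1 -0.8 50.3] [ 0.21  0.05 -0.03]
```

View pics/w4z.png

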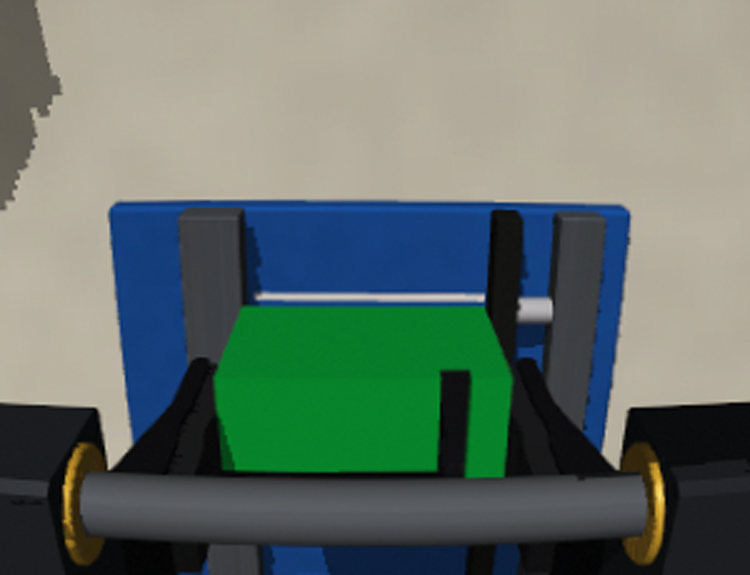

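View pics/s4z.png

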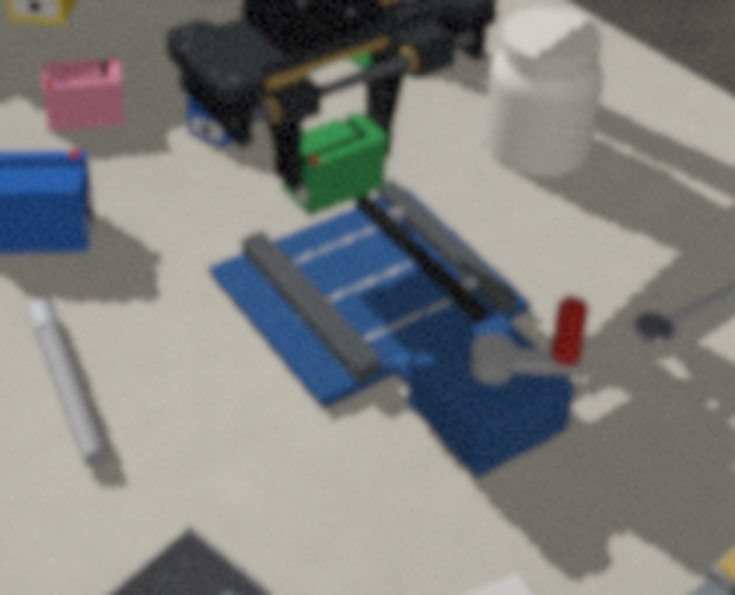

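Call:
{"api": "carry_out", "payload": {"series": [[0,0,25,0,0,0,-1],[0,0,42,0,0,0,-1],[0,0,49,0,0,0,-1],[0,0,51,0,0,0,-1],[0,0,51,0,0,0,-1]]}}

```text
time: 6.28
position: [0.5782, 0.0288, 0.0306]
tool_rot: [0.732, 0.682, 0.001, 0.002]
ft_force: [-0.3, 0.0, -1.7]
grip_width: 0.0578
```

```bash
python3 - <<'E'
from h import *
c=cam('wrist','w5.png'); st()
im=cv2.imread('pics/w5.png'); cv2.imwrite('pics/w5z.png',cv2.resize(im[100:330,130:430],None,fx=2.5,fy=2.5,interpolation=cv2.INTER_CUBIC))
E
```

```text
t 6.33 p [0.5782 0.0288 0.0307] psi 1.5004 tilt [ 0.0045 -0.0013] f [ 0.17 -0.14 -2.01] w 0.0579 q [-0.14  0.74  1.69 -0.    0.71 -0.07]
```

View pics/w5z.png

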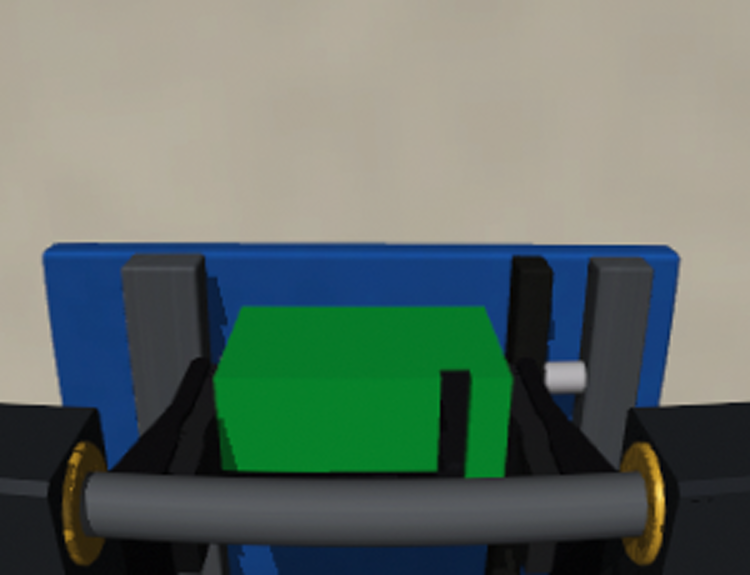

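Call:
{"api": "carry_out", "payload": {"series": [[0,0,2,-0.2,0,0,-1],[0,-2,2,-0.2,0,0,-1],[0,-3,2,-0.2,0,0,-1],[0,-4,2,-0.2,0,0,-1],[0,-4,2,-0.2,0,0,-1]]}}

```text
time: 6.95
position: [0.5747, 0.029, 0.029]
tool_rot: [0.732, 0.682, 0.003, 0.004]
ft_force: [1.8, -0.5, 0.2]
grip_width: 0.0578
```

```bash
python3 - <<'E'
from h import *
st()
E
```

```text
t 6.95 p [0.5747 0.029  0.029 ] psi 1.5004 tilt [ 0.0089 -0.0017] f [ 1.8  -0.5   0.24] w 0.0578 q [-0.14  0.74  1.7  -0.    0.69 -0.07]
```

Call:
{"api": "carry_out", "payload": {"series": [[0,-1,0,0,0,0,-1],[0,-2,0,0,0,0,-1],[0,-2,0,0,0,0,-1]]}}

```text
time: 7.32
position: [0.5727, 0.0291, 0.0291]
tool_rot: [0.732, 0.682, 0.003, 0.004]
ft_force: [1.2, 0.6, 0.5]
grip_width: 0.0581
```

```bash
python3 - <<'E'
from h import *
st()
E
```

```text
t 7.33 p [0.5727 0.0291 0.0291] psi 1.5004 tilt [ 0.009  -0.0017] f [1.24 0.56 0.53] w 0.0581 q [-0.14  0.74  1.71 -0.    0.69 -0.07]
```

Call:
{"api": "carry_out", "payload": {"series": [[0,-1,0,0.5,0,0,-1],[0,-2,0,0.5,0,0,-1],[0,-2,0,0.5,0,0,-1]]}}

```text
time: 7.7
position: [0.5705, 0.0293, 0.0289]
tool_rot: [0.732, 0.682, -0.0, 0.0]
ft_force: [0.7, -0.3, -0.9]
grip_width: 0.058
```

```bash
python3 - <<'E'
from h import *
st()
E
```

```text
t 7.70 p [0.5705 0.0293 0.0289] psi 1.5004 tilt [-0.0001 -0.001 ] f [ 0.7  -0.32 -0.91] w 0.0580 q [-0.14  0.74  1.7  -0.    0.7  -0.07]
```

Call:
{"api": "carry_out", "payload": {"series": [[0,-1,0,0,0,0,-1],[0,-2,0,0,0,0,-1],[0,-2,0,0,0,0,-1]]}}

```text
time: 8.07
position: [0.5697, 0.0293, 0.029]
tool_rot: [0.732, 0.682, 0.001, 0.001]
ft_force: [3.7, 0.6, -3.2]
grip_width: 0.0578
```

```bash
python3 - <<'E'
from h import *
st()
E
```

```text
t 8.07 p [0.5697 0.0293 0.029 ] psi 1.5000 tilt [ 0.0027 -0.0012] f [ 3.68  0.64 -3.17] w 0.0578 q [-0.14  0.74  1.71 -0.    0.69 -0.07]
```

Call:
{"api": "carry_out", "payload": {"series": [[0,1,0,0,0,0,-1],[0,1,0,0,0,0,0.9],[0,1,0,0,0,0,0.9],[0,1,0,0,0,0,0.9],[0,1,-20,0,0,0,0.9],[0,1,-45,0,0,0,0.9],[0,1,-60,0,0,10,0.9],[0,1,-60,0,0,20,0.9]], "force": 10}}

```text
time: 9.07
position: [0.5713, 0.0292, 0.0905]
tool_rot: [0.84, 0.542, 0.002, 0.002]
ft_force: [-0.2, -0.2, -0.2]
grip_width: 0.0826
```

```bash
python3 - <<'E'
from h import *
c=cam('wrist','w6.png'); st()
im=cv2.imread('pics/w6.png'); cv2.imwrite('pics/w6z.png',cv2.resize(im[100:330,130:430],None,fx=2.5,fy=2.5,interpolation=cv2.INTER_CUBIC))
plan([.570,.0293,.09],-.070)
plan([.570,.0293,.09],-.070+np.pi)
E
```

```text
t 9.12 p [0.5709 0.0293 0.0899] psi 1.1414 tilt [ 0.0041 -0.0014] f [-0.98 -0.52  0.46] w 0.0826 q [-0.14  0.64  1.68 -0.    0.82  0.29]
row [-0.3 -0.8 -0.1] [ 0.2  -0.17 69.41]
row [-0.3 -0.8 -0.1] [   0.19    0.22 -110.59]
```

View pics/w6z.png

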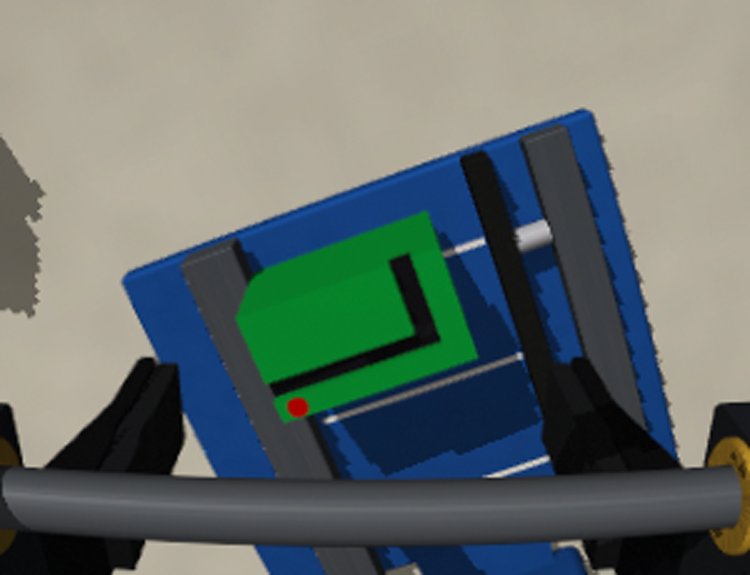

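Call:
{"api": "carry_out", "payload": {"series": [[-0.3,-0.8,-10,0.2,-0.2,10,0.9],[-0.3,-0.8,-10,0.2,-0.2,20,0.9],[-0.3,-0.8,-10,0.2,-0.2,30,0.9],[-0.3,-0.8,-10,0.2,-0.2,40,0.9],[-0.3,-0.8,-10,0.2,-0.2,50,0.9],[-0.3,-0.8,-10,0.2,-0.2,60,0.9],[-0.3,-0.8,-10,0.2,-0.2,69.4,0.9],[-0.3,-0.8,-10,0.2,-0.2,69.4,0.9]]}}

```text
time: 10.12
position: [0.5696, 0.0294, 0.0997]
tool_rot: [0.999, -0.033, -0.001, 0.0]
ft_force: [-0.3, 0.9, 0.3]
grip_width: 0.0827
```

```bash
python3 - <<'E'
from h import *
st()
plan([.570,.0293,.018],-.070)
E
```

```text
t 10.12 p [0.5696 0.0294 0.0997] psi -0.0660 tilt [-0.0014 -0.0001] f [-0.28  0.89  0.28] w 0.0827 q [-0.14  0.62  1.68 -0.    0.84  1.49]
row [ 0.6  0.1 81.7] [0.01 0.08 0.23]
```

Call:
{"api": "carry_out", "payload": {"series": [[0.5,0,40,0,0,0.2,0.9],[0.5,0,70,0,0,0.2,0.9],[0.5,0,82,0,0,0.2,0.9],[0.5,0,82,0,0,0.2,-1],[0.5,0,82,0,0,0.2,-1],[0.5,0,82,0,0,0.2,-1],[0.5,0,82,0,0,0.2,-1],[0.5,0,82,0,0,0.2,-1]], "force": 10}}

```text
time: 11.12
position: [0.5702, 0.0293, 0.0181]
tool_rot: [0.999, -0.035, -0.0, 0.0]
ft_force: [-0.2, -0.4, -0.6]
grip_width: 0.0408
```

Call:
{"api": "carry_out", "payload": {"series": [[0,0,0,0,0,0,-1],[0,0,0,0,0,0,-1]]}}

```text
time: 11.38
position: [0.5702, 0.0293, 0.0182]
tool_rot: [0.999, -0.035, -0.0, 0.0]
ft_force: [0.5, -0.0, 0.9]
grip_width: 0.0342
```

```bash
python3 - <<'E'
from h import *
st()
E
```

```text
t 11.38 p [0.5702 0.0293 0.0182] psi -0.0694 tilt [-0.0007 -0.0002] f [ 0.53 -0.02  0.9 ] w 0.0342 q [-0.14  0.76  1.71 -0.    0.68  1.5 ]
```

Call:
{"api": "carry_out", "payload": {"series": [[0,0,0,0,0,0,-1],[-1,0,0,0,0,0,-1],[-2,0,0,0,0,0,-1],[-2,0,0,0,0,0,-1]]}}

```text
time: 11.88
position: [0.57, 0.0293, 0.0184]
tool_rot: [0.999, -0.035, 0.002, 0.0]
ft_force: [4.9, 1.4, -3.0]
grip_width: 0.0341
```

```bash
python3 - <<'E'
from h import *
st()
E
```

```text
t 11.88 p [0.57   0.0293 0.0184] psi -0.0699 tilt [ 0.0034 -0.0005] f [ 4.95  1.4  -2.96] w 0.0341 q [-0.14  0.76  1.71 -0.    0.67  1.5 ]
```

```bash
python3 - <<'E'
from h import *
plan([.61,.204,.20],.5)
E
```

```text
row [  28.3 -177.  -181.6] [  0.07  -0.18 -32.65]
```

Call:
{"api": "carry_out", "payload": {"series": [[2,0,0,0,0,0,-1],[2,0,0,0,0,0,0.5],[2,0,0,0,0,0,0.5],[2,0,-30,0,0,0,0.9],[2,0,-80,0,0,0,0.9]]}}

```text
time: 12.5
position: [0.5697, 0.0294, 0.0974]
tool_rot: [0.999, -0.035, -0.001, -0.0]
ft_force: [0.9, 0.8, -0.1]
grip_width: 0.0661
```

```bash
python3 - <<'E'
from h import *
st()
plan([.61,.204,.20],.5)
E
```

```text
t 12.50 p [0.5697 0.0294 0.0974] psi -0.0699 tilt [-0.0025  0.0002] f [ 0.88  0.84 -0.1 ] w 0.0661 q [-0.14  0.63  1.68 -0.    0.84  1.5 ]
row [  27.8 -177.  -102.6] [ -0.04   0.14 -32.65]
```

Call:
{"api": "carry_out", "payload": {"series": [[28,-30,-60,0,0,-10,0.95],[28,-90,-103,0,0,-20,0.95],[28,-150,-103,0,0,-30,0.95],[28,-177,-103,0,0,-32.6,0.95],[28,-177,-103,0,0,-32.6,0.95]]}}

```text
time: 13.12
position: [0.6094, 0.207, 0.2005]
tool_rot: [0.968, 0.249, -0.001, -0.001]
ft_force: [-0.5, 0.1, -0.3]
grip_width: 0.0849
```

```bash
python3 - <<'E'
from h import *
c=cam('wrist','w7.png'); st()
uv=proj(c,[[.610,.204,.03]])[0];print(uv)
m=comp(mask(c,'blue'),uv); print(m.sum(),fitbox([(c,m)],[.61,.204,.5]))
E
```

```text
t 13.18 p [0.6093 0.205  0.2001] psi 0.5016 tilt [-0.0036 -0.0005] f [-0.68  0.14 -0.08] w 0.0848 q [0.15 0.58 1.4  0.   1.16 1.22]
[277.34468213 187.85121639]
1908 (array([0.60870801, 0.20250771, 0.44381693]), np.float64(0.07301996562210764))
```

View pics/w7.png

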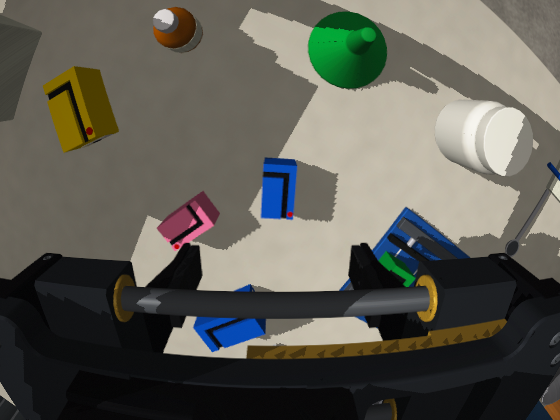

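```bash
python3 - <<'E'
from h import *
plan([.6087,.2025,.016],.45)
E
```

```text
row [ -1.1   2.2 184.1] [-0.07  0.2   2.96]
```

Call:
{"api": "carry_out", "payload": {"series": [[-1,2,40,0,0,3,0.38],[-1,2,80,0,0,3,0.38],[-1,2,130,0,0,3,0.38],[-1,2,165,0,0,3,0.38],[-1,2,184,0,0,3,0.38],[-1,2,184,0,0,3,-1],[-1,2,184,0,0,3,-1],[-1,2,184,0,0,3,-1]]}}

```text
time: 14.18
position: [0.6101, 0.2028, 0.0179]
tool_rot: [0.975, 0.223, -0.0, 0.0]
ft_force: [0.1, -0.3, 0.6]
grip_width: 0.0378
```

Call:
{"api": "carry_out", "payload": {"series": [[0,0,0,0,0,0,-1],[0,0,0,0,0,0,-1]]}}

```text
time: 14.42
position: [0.6104, 0.203, 0.0186]
tool_rot: [0.975, 0.223, 0.001, 0.0]
ft_force: [-0.1, 0.2, -0.8]
grip_width: 0.034
```

```bash
python3 - <<'E'
from h import *
st()
E
```

```text
t 14.43 p [0.6104 0.203  0.0186] psi 0.4495 tilt [0.001  0.0001] f [-0.11  0.2  -0.83] w 0.0340 q [ 0.15  0.82  1.52 -0.    0.81  1.27]
```

Call:
{"api": "carry_out", "payload": {"series": [[0,0,0,0,0,0,0.38],[0,0,0,0,0,0,0.38],[0,0,-25,0,0,0,0.38],[0,0,-50,0,0,-10,0.9],[0,0,-50,0,0,-20,0.9],[0,0,-50,0,0,-30,0.9],[0,0,-50,0,0,-40,0.9],[0,0,-50,0,0,-50,0.9]]}}

```text
time: 15.42
position: [0.6104, 0.203, 0.0687]
tool_rot: [0.788, 0.616, 0.0, 0.0]
ft_force: [-0.1, 0.0, -0.4]
grip_width: 0.0827
```

```bash
python3 - <<'E'
from h import *
st(); plan([.6104,.203,.07],2.0203);plan([.6104,.203,.017],2.0203)
E
```

```text
t 15.43 p [0.6104 0.203  0.0687] psi 1.3279 tilt [0.001  0.0001] f [-0.14  0.01 -0.43] w 0.0827 q [ 0.15  0.74  1.5  -0.    0.9   0.39]
row [ 0.   0.  -1.3] [  0.06   0.   -39.67]
row [-0.  -0.  51.7] [  0.06   0.   -39.67]
```

Call:
{"api": "carry_out", "payload": {"series": [[0,0,0,0,0,-10,0.9],[0,0,0,0,0,-20,0.9],[0,0,0,0,0,-30,0.9],[0,0,0,0,0,-39.7,0.9],[0,0,25,0,0,-39.7,0.9],[0,0,52,0,0,-39.7,0.9],[0,0,52,0,0,-39.7,0.9],[0,0,52,0,0,-39.7,-1]], "force": 25}}

```text
time: 16.42
position: [0.6109, 0.2031, 0.0172]
tool_rot: [0.531, 0.847, 0.001, 0.001]
ft_force: [0.4, -0.5, -0.2]
grip_width: 0.0783
```

Call:
{"api": "carry_out", "payload": {"series": [[0,0,0,0,0,0,-1],[0,0,0,0,0,0,-1],[0,0,0,0,0,0,-1],[0,0,0,0,0,0,-1]]}}

```text
time: 16.92
position: [0.611, 0.2031, 0.0182]
tool_rot: [0.531, 0.847, 0.001, 0.001]
ft_force: [-2.0, -0.1, 6.3]
grip_width: 0.0575
```

```bash
python3 - <<'E'
from h import *
st()
E
```

```text
t 16.93 p [0.611  0.2031 0.0182] psi 2.0210 tilt [0.0022 0.0001] f [-2.02 -0.1   6.3 ] w 0.0575 q [ 0.15  0.82  1.52 -0.    0.81 -0.3 ]
```

Call:
{"api": "carry_out", "payload": {"series": [[0,0,-30,0,0,0,-1],[0,0,-80,0,0,0,-1],[0,0,-110,0,0,0,-1],[0,0,-110,0,0,0,-1]]}}

```text
time: 17.42
position: [0.613, 0.2035, 0.131]
tool_rot: [0.531, 0.847, 0.003, 0.003]
ft_force: [-0.1, 0.0, -1.4]
grip_width: 0.0577
```

```bash
python3 - <<'E'
from h import *
st(); plan([.574,-.017,.12],1.501)
E
```

```text
t 17.43 p [0.613  0.2035 0.131 ] psi 2.0210 tilt [0.009  0.0013] f [-0.08  0.03 -1.44] w 0.0577 q [ 0.15  0.66  1.46 -0.    1.01 -0.3 ]
row [-181.6 -131.1   10.3] [ 0.53  0.03 29.79]
```

Call:
{"api": "carry_out", "payload": {"series": [[-45,-33,0,0.5,0,10,-1],[-90,-65,0,0.5,0,20,-1],[-135,-98,0,0.5,0,29.8,-1],[-182,-131,10,0.5,0,29.8,-1],[-182,-131,10,0.5,0,29.8,-1],[-182,-131,10,0.5,0,29.8,-1]]}}

```text
time: 18.18
position: [0.5736, -0.0171, 0.119]
tool_rot: [0.732, 0.682, -0.0, -0.001]
ft_force: [0.2, 0.4, -1.4]
grip_width: 0.0579
```

```bash
python3 - <<'E'
from h import *
st(); plan([.574,-.017,.031],1.501)
c=cam('wrist','w8.png')
im=cv2.imread('pics/w8.png'); cv2.imwrite('pics/w8z.png',cv2.resize(im[60:300,130:430],None,fx=2.5,fy=2.5,interpolation=cv2.INTER_CUBIC))
E
```

```text
t 18.18 p [ 0.5736 -0.0171  0.119 ] psi 1.4998 tilt [-0.0017  0.0007] f [ 0.21  0.41 -1.44] w 0.0579 q [-0.22  0.6   1.65  0.    0.89 -0.15]
row [ 0.1  0.6 88. ] [-0.1  -0.03 -0.07]
```

View pics/w8z.png

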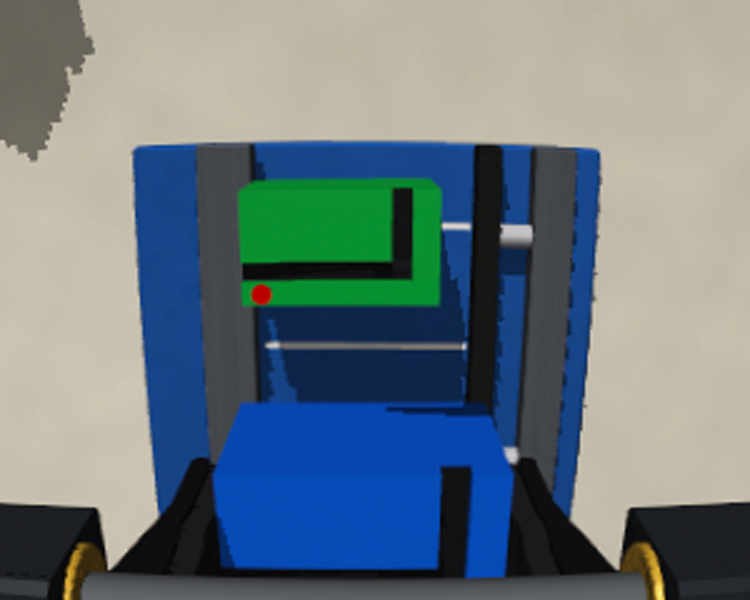

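Call:
{"api": "carry_out", "payload": {"series": [[0,0.5,40,0,0,0,-1],[0,0.5,70,0,0,0,-1],[0,0.5,84,0,0,0,-1],[0,0.5,89,0,0,0,-1],[0,-1,89.5,0,0,0,-1],[0,-3,89.5,0,0,0,-1],[0,-4,89.5,0,0,0,-1],[0,-4,89.5,0,0,0,-1]]}}

```text
time: 19.23
position: [0.57, -0.0163, 0.0305]
tool_rot: [0.731, 0.682, 0.0, -0.0]
ft_force: [-0.2, 0.0, -1.0]
grip_width: 0.0577
```

```bash
python3 - <<'E'
from h import *
st(); plan([.5667,-.017,.0285],1.501)
E
```

```text
t 19.23 p [ 0.57   -0.0163  0.0305] psi 1.5011 tilt [-0.0001  0.0003] f [-0.21  0.05 -0.95] w 0.0577 q [-0.22  0.74  1.71  0.    0.7  -0.16]
row [-1.  -3.2  2. ] [-0.01 -0.02  0.01]
```

Call:
{"api": "carry_out", "payload": {"series": [[0,0,1.5,0,0,0,-1],[0,-2,1.5,0,0,0,-1],[0,-3,1.5,0,0,0,-1],[0,-4,1.5,0,0,0,-1],[0,-5,1.5,0,0,0,-1],[0,-5,1.5,0,0,0,-1]]}}

```text
time: 19.98
position: [0.5663, -0.0161, 0.0292]
tool_rot: [0.731, 0.682, 0.001, 0.001]
ft_force: [3.6, 1.7, -3.1]
grip_width: 0.0579
```

```bash
python3 - <<'E'
from h import *
st()
E
```

```text
t 19.98 p [ 0.5663 -0.0161  0.0292] psi 1.5007 tilt [ 0.0028 -0.0001] f [ 3.59  1.66 -3.1 ] w 0.0579 q [-0.23  0.74  1.72  0.    0.68 -0.16]
```

Call:
{"api": "carry_out", "payload": {"series": [[0,2,0,0,0,0,-1],[0,2,0,0,0,0,0.9],[0,2,0,0,0,0,0.9],[0,2,0,0,0,0,0.9],[0,2,-40,0,0,0,0.9],[-30,2,-100,0,0,0,0.9],[-80,2,-160,0,0,0,0.9],[-110,2,-180,0,0,0,0.9]]}}

```text
time: 20.98
position: [0.5603, -0.1268, 0.2117]
tool_rot: [0.731, 0.682, 0.002, 0.002]
ft_force: [1.4, -1.2, -0.0]
grip_width: 0.0827
```

Call:
{"api": "carry_out", "payload": {"series": [[0,0,0,0,0,0,0],[0,0,0,0,0,0,-0.3]]}}

```text
time: 21.22
position: [0.5595, -0.1263, 0.2113]
tool_rot: [0.731, 0.682, 0.001, 0.001]
ft_force: [-0.6, -0.6, -1.1]
grip_width: 0.0701
```

```bash
python3 - <<'E'
from h import *
c=cam('wrist','w9.png'); st(); print(c['position'].tolist(),c['attitude'].tolist())
im=cv2.imread('pics/w9.png'); cv2.imwrite('pics/w9z.png',cv2.resize(im[60:300,130:430],None,fx=2.5,fy=2.5,interpolation=cv2.INTER_CUBIC))
t=cam('top','top2.png')
print('top handle',at_z(t,(387,197.3),.095),'hub',at_z(t,(373.9,211.2),.06))
E
```

```text
t 21.27 p [ 0.5591 -0.1256  0.2105] psi 1.5021 tilt [0.0023 0.0007] f [ 0.4  -0.64  0.25] w 0.0663 q [-0.42  0.47  1.58  0.    1.09 -0.35]
[0.5660791045346281, -0.04233634942053504, 0.3739117516110942] [0.9875341502094901, -0.034511390204530604, -0.0034046514624083072, 0.15353720872996962]
top handle [[ 0.59356594 -0.16089811  0.095     ]] hub [[ 0.56400802 -0.13627859  0.06      ]]
```

View pics/w9z.png

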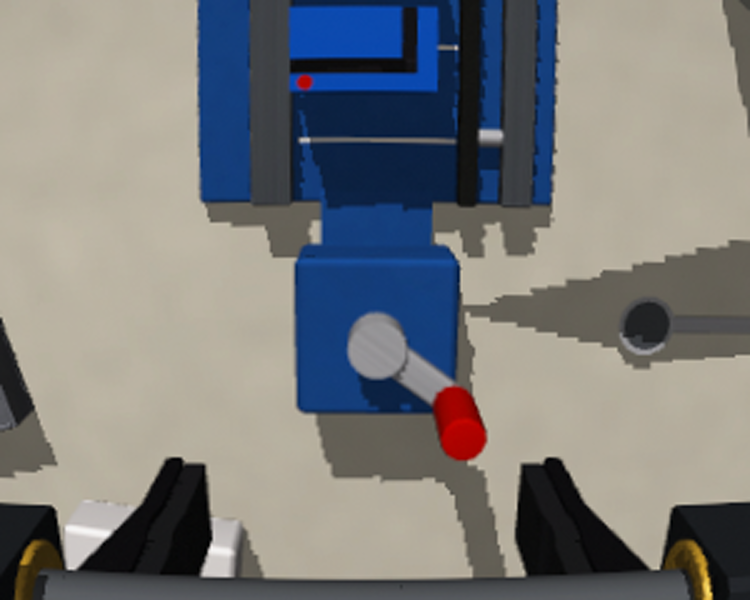

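```bash
cat > k.py <<'E'
from h import *
th=-.073; ux=np.array([np.cos(th),np.sin(th)]); uy=np.array([-np.sin(th),np.cos(th)])
O=np.array([.5746,-.0132])
def W(x,y): return O+x*ux+y*uy
AX=W(0,-.125)
E
python3 - <<'E'
from k import *
c=dict(fx=325.1923,fy=325.1923,cx=274.8926,cy=206.1824,fish=True,position=np.array([0.5660791045346281, -0.04233634942053504, 0.3739117516110942]),attitude=np.array([0.9875341502094901, -0.034511390204530604, -0.0034046514624083072, 0.15353720872996962]))
f=lambda u,v,z:at_z(c,(u/2.5+130,v/2.5+60),z)[0][:2]
h=f(464,437,.095);print('handle',h,'hub',f(377,340,.06), 'AX',AX)
# housing top corners z=.042
H=[f(*p,.042) for p in [(300,262),(457,262),(455,410),(298,410)]];print(np.round(H,4),np.mean(H,0))
for hh in (h,np.array([.5936,-.1609])):
    d=hh-AX; print(np.linalg.norm(d),np.arctan2(-d@uy,d@ux))
# green/blue dot check
E
```

```text
handle [ 0.59699771 -0.16169982] hub [ 0.5670286  -0.13188256] AX [ 0.5654831  -0.13786709]
[[ 0.5374 -0.1012]
 [ 0.6025 -0.1056]
 [ 0.5992 -0.1712]
 [ 0.5306 -0.1663]] [ 0.56743674 -0.13607308]
0.0395116421307898 0.5744852717305307
0.03634659665828922 0.6133295743246292
```

```bash
python3 - <<'E'
from k import *
plan([.596,-.162,.12],1.5);plan([.596,-.162,.064],1.5)
E
```

```text
row [-34.2  39.2  90.2] [ 0.09 -0.05  0.16]
row [-34.3  39.1 146.2] [ 0.09 -0.05  0.16]
```

Call:
{"api": "carry_out", "payload": {"series": [[-34,39,40,0,0,0,-0.26],[-34,39,80,0,0,0,-0.26],[-34,39,90,0,0,0,-0.26],[-34,39,90,0,0,0,-0.26]], "force": 12}}

```text
time: 21.82
position: [0.5948, -0.1603, 0.119]
tool_rot: [0.73, 0.683, 0.0, -0.001]
ft_force: [-0.4, 0.0, 0.4]
grip_width: 0.0332
```

```bash
python3 - <<'E'
from k import *
c=cam('wrist','w10.png'); st(); plan([.596,-.162,.064],1.5)
im=cv2.imread('pics/w10.png'); cv2.imwrite('pics/w10z.png',cv2.resize(im[100:330,130:430],None,fx=2.5,fy=2.5,interpolation=cv2.INTER_CUBIC))
E
```

```text
t 21.88 p [ 0.5958 -0.1608  0.1204] psi 1.5039 tilt [0.0012 0.0011] f [-0.44 -1.3   0.48] w 0.0323 q [-0.45  0.64  1.54  0.    0.96 -0.38]
row [-1.2  0.2 56.4] [ 0.06 -0.07  0.22]
```

View pics/w10z.png

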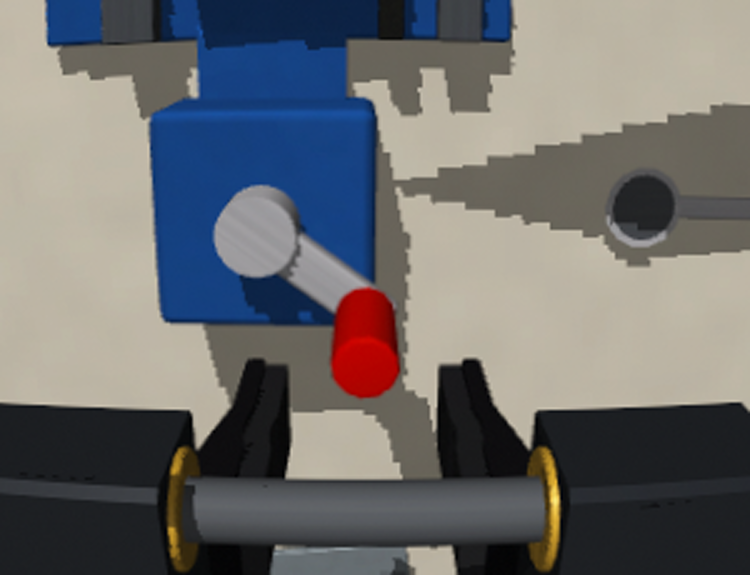

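Call:
{"api": "carry_out", "payload": {"series": [[0,0.2,25,0,0,0,-0.26],[0,0.2,50,0,0,0,-0.26],[0,0.2,56,0,0,0,-0.26],[0,0.2,56,0,0,0,-1],[0,0.2,56,0,0,0,-1],[0,0.2,56,0,0,0,-1]], "force": 12}}

```text
time: 22.62
position: [0.5957, -0.1608, 0.0657]
tool_rot: [0.73, 0.683, 0.001, 0.0]
ft_force: [-2.6, -0.1, 6.1]
grip_width: 0.0173
```

```bash
cat >> k.py <<'E'
def circ(phis,ax=AX,z=.064,psi=1.5,r=.040):
    o=robot.get_obs(); r0=R.from_quat(o['tool_rot']); p=o['position']
    for f in phis:
        q=ax+r*(np.cos(f)*ux-np.sin(f)*uy)
        t=r0.inv().apply(np.r_[q,z]-p)*1000
        print('[%.1f, %.1f, %.1f, 0, 0, 0, -1],'%tuple(t),end=' ')
    w=np.degrees((r0.inv()*down(psi)).as_rotvec()); print(w.round(2))
def phi(p,ax=AX):
    d=np.array(p)[:2]-ax; return np.linalg.norm(d),np.arctan2(-d@uy,d@ux)
E
python3 - <<'E'
from k import *
st(); print(phi(robot.get_obs()['position']))
circ(np.arange(.6+.25,.6+.25*9,.25))
E
```

```text
t 22.62 p [ 0.5957 -0.1608  0.0657] psi 1.5041 tilt [0.0009 0.0009] f [-2.6  -0.12  6.11] w 0.0173 q [-0.45  0.72  1.57  0.    0.85 -0.38]
(np.float64(0.03798786689817603), np.float64(0.575969306563772))
[-9.3, -5.5, 1.7, 0, 0, 0, -1], [-14.9, -13.8, 1.7, 0, 0, 0, -1], [-18.2, -23.2, 1.7, 0, 0, 0, -1], [-19.1, -33.2, 1.7, 0, 0, 0, -1], [-17.5, -43.0, 1.7, 0, 0, 0, -1], [-13.5, -52.1, 1.7, 0, 0, 0, -1], [-7.4, -60.0, 1.7, 0, 0, 0, -1], [0.5, -66.1, 1.7, 0, 0, 0, -1], [ 0.05 -0.05  0.24]
```

Call:
{"api": "carry_out", "payload": {"series": [[-9,-5.5,0,0,0,0,-1],[-15,-14,0,0,0,0,-1],[-18,-23,0,0,0,0,-1],[-19,-33,0,0,0,0,-1]]}}

```text
time: 23.12
position: [0.5619, -0.1751, 0.0658]
tool_rot: [0.731, 0.682, 0.003, -0.001]
ft_force: [4.5, 10.8, 0.0]
grip_width: 0.0175
```

```bash
python3 - <<'E'
from k import *
st(); print(phi(robot.get_obs()['position']))
circ(np.arange(1.6+.25,1.6+.25*9,.25))
E
```

```text
t 23.12 p [ 0.5619 -0.1751  0.0658] psi 1.5017 tilt [0.0029 0.0054] f [4.490e+00 1.079e+01 1.000e-02] w 0.0175 q [-0.49  0.69  1.65  0.01  0.8  -0.43]
(np.float64(0.03737015030014234), np.float64(1.59308710939792))
[-1.1, -10.2, 1.8, 0, 0, 0, -1], [2.9, -19.4, 1.8, 0, 0, 0, -1], [9.0, -27.2, 1.8, 0, 0, 0, -1], [16.9, -33.4, 1.8, 0, 0, 0, -1], [26.0, -37.4, 1.9, 0, 0, 0, -1], [35.8, -39.0, 1.9, 0, 0, 0, -1], [45.8, -38.1, 2.0, 0, 0, 0, -1], [55.2, -34.8, 2.0, 0, 0, 0, -1], [ 0.14 -0.32  0.1 ]
```

```bash
sed -i 's/^AX=.*/AX=W(0,-.125)+[0.0005,.0025]/' k.py; python3 - <<'E'
from k import *
print(phi(robot.get_obs()['position']))
circ(np.arange(1.6+.25,1.6+.25*9,.25))
E
```

```text
(np.float64(0.03990722788211525), np.float64(1.5995988841844204))
[1.5, -9.9, 1.8, 0, 0, 0, -1], [5.4, -19.0, 1.8, 0, 0, 0, -1], [11.5, -26.9, 1.8, 0, 0, 0, -1], [19.4, -33.1, 1.8, 0, 0, 0, -1], [28.5, -37.1, 1.9, 0, 0, 0, -1], [38.4, -38.7, 1.9, 0, 0, 0, -1], [48.3, -37.8, 2.0, 0, 0, 0, -1], [57.7, -34.5, 2.0, 0, 0, 0, -1], [ 0.14 -0.32  0.1 ]
```

Call:
{"api": "carry_out", "payload": {"series": [[1.5,-10,0,0,-0.3,0,-1],[5.5,-19,0,0,-0.3,0,-1],[11.5,-27,0,0,-0.3,0,-1],[19.5,-33,0,0,-0.3,0,-1],[28.5,-37,0,0,-0.3,0,-1],[38.5,-38.5,0,0,-0.3,0,-1],[48.5,-38,0,0,-0.3,0,-1],[57.5,-34.5,0,0,-0.3,0,-1]]}}

```text
time: 24.12
position: [0.5308, -0.1143, 0.0659]
tool_rot: [0.731, 0.682, 0.0, -0.0]
ft_force: [-1.4, -3.1, -2.6]
grip_width: 0.0174
```

```bash
python3 - <<'E'
from k import *
st();print(phi(robot.get_obs()['position']))
circ(np.arange(3.6+.25,3.6+.25*9,.25))
E
```

```text
t 24.12 p [ 0.5308 -0.1143  0.0659] psi 1.5022 tilt [0.0006 0.0008] f [-1.38 -3.11 -2.61] w 0.0174 q [-0.42  0.65  1.76  0.    0.72 -0.35]
(np.float64(0.04102184766880945), np.float64(-2.6741755467382826))
[7.5, 6.3, 1.9, 0, 0, 0, -1], [14.2, 13.7, 1.9, 0, 0, 0, -1], [18.8, 22.5, 1.9, 0, 0, 0, -1], [21.1, 32.2, 2.0, 0, 0, 0, -1], [21.0, 42.2, 2.0, 0, 0, 0, -1], [18.3, 51.8, 2.0, 0, 0, 0, -1], [13.4, 60.5, 2.0, 0, 0, 0, -1], [6.5, 67.7, 2.0, 0, 0, 0, -1], [ 0.03 -0.05  0.12]
```

Call:
{"api": "carry_out", "payload": {"series": [[7.5,6.5,0,0,0,0,-1],[14,13.5,0,0,0,0,-1],[19,22.5,0,0,0,0,-1],[21,32,0,0,0,0,-1],[21,42,0,0,0,0,-1],[18,52,0,0,0,0,-1],[13.5,60.5,0,0,0,0,-1],[6.5,67.5,0,0,0,0,-1]]}}

```text
time: 25.12
position: [0.5987, -0.1126, 0.0658]
tool_rot: [0.731, 0.682, 0.0, -0.001]
ft_force: [-5.1, -0.1, 2.7]
grip_width: 0.0175
```

```bash
python3 - <<'E'
from k import *
st();print(phi(robot.get_obs()['position']))
c=cam('wrist','w11.png')
circ(np.arange(5.6+.25,5.6+.25*9,.25))
E
```

```text
t 25.12 p [ 0.5987 -0.1126  0.0658] psi 1.5021 tilt [-0.0003  0.0014] f [-5.08 -0.06  2.75] w 0.0175 q [-0.37  0.71  1.59  0.    0.84 -0.3 ]
(np.float64(0.03987353436181088), np.float64(-0.6815655426958555))
[-7.0, 4.3, 1.8, 0, 0, 0, -1], [-16.5, 7.3, 1.9, 0, 0, 0, -1], [-26.5, 7.9, 1.8, 0, 0, 0, -1], [-36.2, 5.9, 1.8, 0, 0, 0, -1], [-45.2, 1.6, 1.8, 0, 0, 0, -1], [-52.9, -4.8, 1.8, 0, 0, 0, -1], [-58.7, -12.8, 1.8, 0, 0, 0, -1], [-62.4, -22.1, 1.8, 0, 0, 0, -1], [ 0.05 -0.01  0.1 ]
```

View pics/w11.png

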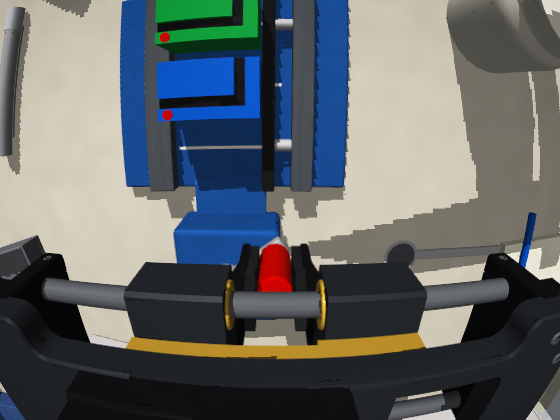

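Call:
{"api": "carry_out", "payload": {"series": [[-7,4.5,0,0,0,0,-1],[-16.5,7.5,0,0,0,0,-1],[-26.5,8,0,0,0,0,-1],[-36,6,0,0,0,0,-1],[-45,1.5,0,0,0,0,-1],[-53,-5,0,0,0,0,-1],[-58.5,-13,0,0,0,0,-1],[-62.5,-22,0,0,0,0,-1]]}}

```text
time: 26.18
position: [0.5748, -0.1739, 0.0658]
tool_rot: [0.732, 0.681, 0.003, 0.001]
ft_force: [1.7, 8.7, 0.5]
grip_width: 0.0179
```

```bash
python3 - <<'E'
from k import *
st();print(phi(robot.get_obs()['position']))
circ(np.r_[np.arange(7.6+.25,7.6+.25*7,.25),9.35,9.35])
E
```

```text
t 26.18 p [ 0.5748 -0.1739  0.0658] psi 1.4994 tilt [0.0049 0.0024] f [1.71 8.67 0.54] w 0.0179 q [-0.48  0.7   1.62  0.01  0.82 -0.41]
(np.float64(0.039533882936910604), np.float64(1.271607837801114))
[-2.2, -11.5, 1.8, 0, 0, 0, -1], [-1.0, -21.4, 1.7, 0, 0, 0, -1], [2.6, -30.7, 1.7, 0, 0, 0, -1], [8.5, -38.8, 1.7, 0, 0, 0, -1], [16.1, -45.2, 1.7, 0, 0, 0, -1], [25.1, -49.5, 1.7, 0, 0, 0, -1], [34.9, -51.5, 1.7, 0, 0, 0, -1], [34.9, -51.5, 1.7, 0, 0, 0, -1], [ 0.27 -0.16 -0.03]
```

Call:
{"api": "carry_out", "payload": {"series": [[-2,-11.5,0,0,0,0,-1],[-1,-21.5,0,0,0,0,-1],[2.5,-30.5,0,0,0,0,-1],[8.5,-39,0,0,0,0,-1],[16,-45,0,0,0,0,-1],[25,-49.5,0,0,0,0,-1],[35,-51.5,0,0,0,0,-1],[35,-51.5,0,0,0,0,-1]]}}

```text
time: 27.18
position: [0.5252, -0.1343, 0.0659]
tool_rot: [0.732, 0.682, 0.002, 0.0]
ft_force: [-1.1, -1.0, 0.9]
grip_width: 0.0176
```

```bash
python3 - <<'E'
from k import *
st();print(phi(robot.get_obs()['position']))
c=cam('wrist','w12.png')
circ(np.r_[9.45,9.45])
E
```

```text
t 27.18 p [ 0.5252 -0.1343  0.0659] psi 1.5000 tilt [0.0036 0.0034] f [-1.08 -1.04  0.88] w 0.0176 q [-0.46  0.65  1.77  0.01  0.72 -0.39]
(np.float64(0.04075103222333783), np.float64(3.0957369481641903))
[2.9, 0.7, 1.9, 0, 0, 0, -1], [2.9, 0.7, 1.9, 0, 0, 0, -1], [ 0.18 -0.23 -0.02]
```

View pics/w12.png

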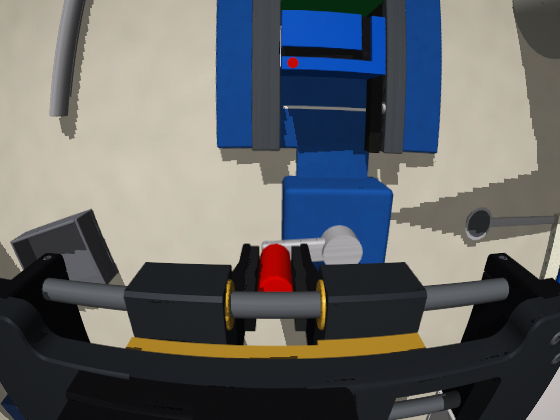

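Call:
{"api": "carry_out", "payload": {"series": [[0,0,0,0,0,0,-0.4],[0,0,0,0,0,0,-0.3],[0,0,-30,0,0,0,-0.3],[0,0,-80,0,0,0,0],[30,30,-110,0,0,0,0.5],[85,45,-110,0,0,0,0.5],[115,45,-110,0,0,0,0.5],[115,45,-110,0,0,0,0.5]]}}

```text
time: 28.22
position: [0.5774, -0.0208, 0.1762]
tool_rot: [0.731, 0.683, 0.002, -0.001]
ft_force: [-0.1, -0.4, -0.5]
grip_width: 0.0641
```

Call:
{"api": "carry_out", "payload": {"series": [[0,0,0,0,0,0,0.5],[0,0,0,0,0,0,0.5]]}}

```text
time: 28.48
position: [0.5772, -0.0218, 0.176]
tool_rot: [0.731, 0.682, 0.002, -0.001]
ft_force: [0.9, -1.0, -0.6]
grip_width: 0.0652
```

```bash
python3 - <<'E'
from k import *
st()
c=cam('wrist','w13.png'); print(c['position'].tolist(),c['attitude'].tolist())
im=cv2.imread('pics/w13.png'); cv2.imwrite('pics/w13z.png',cv2.resize(im[90:290,140:400],None,fx=3,fy=3,interpolation=cv2.INTER_CUBIC))
E
```

```text
t 28.48 p [ 0.5772 -0.0218  0.176 ] psi 1.5019 tilt [0.0017 0.0046] f [ 0.88 -0.96 -0.61] w 0.0652 q [-0.23  0.52  1.6   0.01  1.02 -0.17]
[0.584064608684577, 0.06140582188058331, 0.33903900940532694] [0.987887629083904, -0.0339275914137762, -0.0044868377668777866, 0.1513499888691645]
```

View pics/w13z.png

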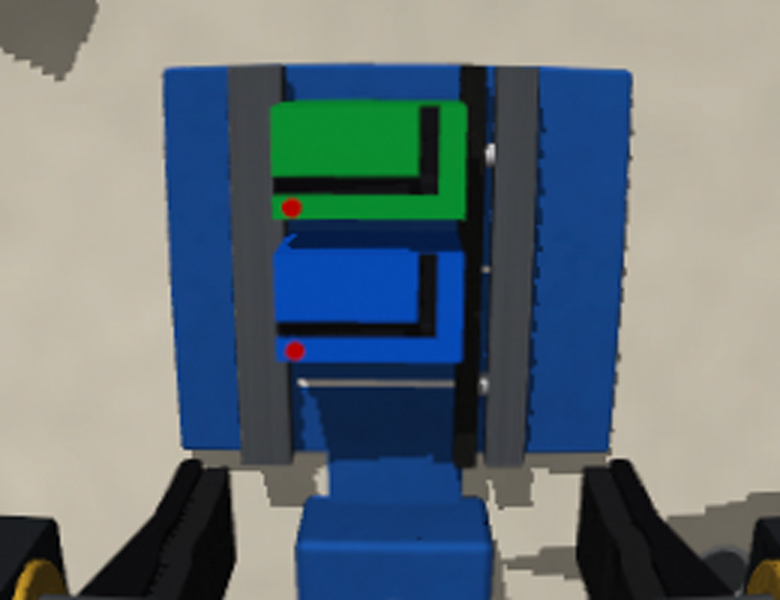

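```bash
cat > c13.py <<'E'
from k import *
c13=dict(fx=325.1923,fy=325.1923,cx=274.8926,cy=206.1824,fish=True,position=np.array([0.584064608684577, 0.06140582188058331, 0.33903900940532694]),attitude=np.array([0.987887629083904, -0.0339275914137762, -0.0044868377668777866, 0.1513499888691645]))
f=lambda u,v,z:at_z(c13,(u/3+140,v/3+90),z)[0][:2]
E
python3 - <<'E'
from c13 import *
G=np.array([f(*p,.05) for p in [(272,102),(466,100),(466,220),(273,220)]]);B=np.array([f(*p,.05) for p in [(276,250),(463,249),(462,362),(276,362)]])
for X in (G,B): print(X.mean(0),np.linalg.norm(X[0]-X[1]),np.linalg.norm(X[1]-X[2]),np.arctan2(*(X[1]-X[0])[::-1]),np.arctan2(*(X[2]-X[3])[::-1]))
E
```

```text
[0.5716811  0.02998063] 0.05718523406208846 0.03608963841992015 -0.06429731824967538 -0.07191562011732089
[ 0.56824336 -0.01484639] 0.05670006746744638 0.03594049565531966 -0.06576991968134759 -0.06855180251959263
```

```bash
python3 - <<'E'
from k import *
plan([.575,-.34,.27],1.5)
E
```

```text
row [-317.1   19.9  -95.4] [ 0.08 -0.26  0.1 ]
```

Call:
{"api": "carry_out", "payload": {"series": [[-60,-21,-94,0,0,0,0.5],[-120,-21,-94,0,0,0,0.5],[-180,-21,-94,0,0,0,0.5],[-240,-21,-94,0,0,0,0.5],[-300,-21,-94,0,0,0,0.5],[-318,-24,-94,0,0,0,0.5],[-318,-24,-94,0,0,0,0.5],[-318,-24,-94,0,0,0,0.5]]}}

```text
time: 29.52
position: [0.5305, -0.3378, 0.2682]
tool_rot: [0.732, 0.682, 0.002, -0.002]
ft_force: [-0.2, 0.2, -0.5]
grip_width: 0.0652
```

```bash
python3 - <<'E'
from k import *
st()
c=cam('wrist','w14.png'); print(c['position'].tolist(),c['attitude'].tolist())
im=cv2.imread('pics/w14.png'); cv2.imwrite('pics/w14z.png',cv2.resize(im[90:290,140:400],None,fx=3,fy=3,interpolation=cv2.INTER_CUBIC))
E
```

```text
t 29.52 p [ 0.5305 -0.3378  0.2682] psi 1.5003 tilt [0.0011 0.006 ] f [-0.16  0.23 -0.51] w 0.0652 q [-0.75  0.49  1.37  0.01  1.29 -0.68]
[0.5375921856403201, -0.2548956493039508, 0.4312798604222498] [0.987965526612737, -0.03471294191044112, -0.004908664668434178, 0.1506487135687269]
```

View pics/w14z.png

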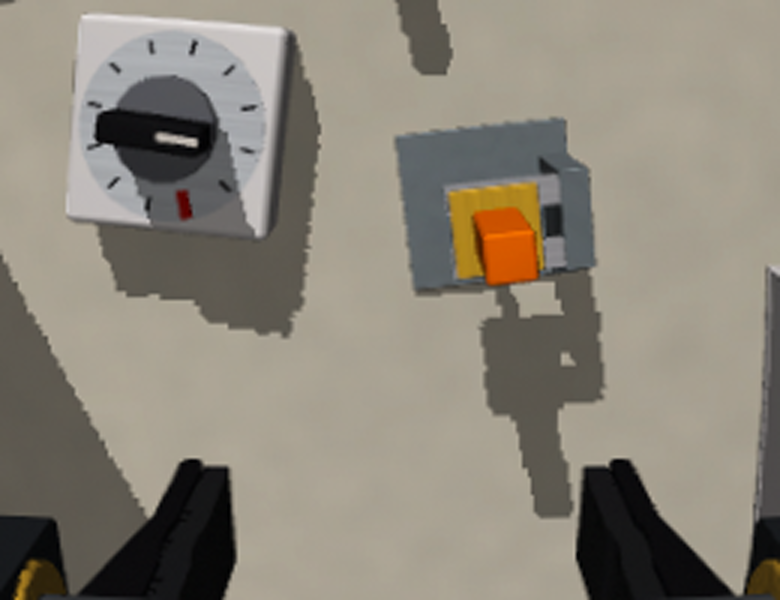

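```bash
cat > c14.py <<'E'
from k import *
c14=dict(fx=325.1923,fy=325.1923,cx=274.8926,cy=206.1824,fish=True,position=np.array([0.5375921856403201, -0.2548956493039508, 0.4312798604222498]),attitude=np.array([0.987965526612737, -0.03471294191044112, -0.004908664668434178, 0.1506487135687269]))
f=lambda u,v,z:at_z(c14,(u/3+140,v/3+90),z)[0][:2]
E
python3 - <<'E'
from c14 import *
def rep(n,pts,z):
    X=np.array([f(*p,z) for p in pts]); print(n,X.mean(0).round(4),[round(float(np.linalg.norm(X[i]-X[(i+1)%4])),4) for i in range(4)],'yaw',np.arctan2(*(X[1]-X[0])[::-1]).round(3),np.arctan2(*(X[2]-X[3])[::-1]).round(3), (np.arctan2(*(X[0]-X[3])[::-1])-np.pi/2).round(3))
rep('handle',[(483,236),(534,229),(538,280),(490,286)],.116)
rep('collar',[(447,190),(540,183),(546,277),(455,279)],.066)
rep('base',[(397,135),(566,118),(583,275),(415,293)],.005)
rep('timer',[(82,16),(290,29),(268,237),(68,218)],.034)
rep('knobbar',[(96,110),(98,142),(208,153),(212,124)],.073)
print('mark',f(184,205,.034))
t=cam('top','top3.png'); im=cv2.imread('pics/top3.png'); cv2.imwrite('pics/top3z.png',cv2.resize(im[180:300,390:480],None,fx=5,fy=5,interpolation=cv2.INTER_CUBIC))
s=cam('side','s3.png'); im=cv2.imread('pics/s3.png'); cv2.imwrite('pics/s3z.png',cv2.resize(im[270:410,280:450],None,fx=4.2,fy=4.2,interpolation=cv2.INTER_CUBIC))
E
```

```text
handle [ 0.5684 -0.3242] [0.017, 0.0174, 0.0162, 0.0172] yaw 0.077 0.062 0.086
collar [ 0.5683 -0.325 ] [0.0354, 0.0368, 0.0353, 0.0347] yaw 0.016 -0.043 0.028
base [ 0.5713 -0.3245] [0.0744, 0.0715, 0.0766, 0.0716] yaw 0.043 0.043 0.042
timer [ 0.441  -0.2757] [0.0881, 0.0866, 0.0879, 0.0863] yaw -0.181 -0.184 -0.193
knobbar [ 0.4421 -0.2754] [0.0122, 0.0432, 0.011, 0.0455] yaw -1.623 -1.812 1.344
mark [ 0.44168866 -0.30952866]
```

View pics/s3z.png

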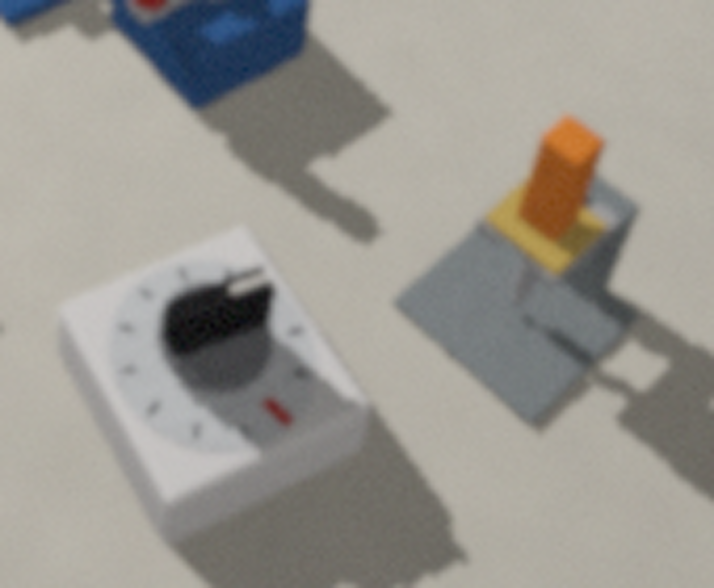

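```bash
python3 - <<'E'
from k import *
plan([.5665,-.3256,.16],.05);plan([.5665,-.3256,.076],.05)
E
```

```text
row [ 12.7  34.3 108.7] [-0.16 -0.29 83.26]
row [ 12.3  34.2 192.7] [-0.16 -0.29 83.26]
```

Call:
{"api": "carry_out", "payload": {"series": [[12.5,34,0,-0.2,-0.3,10.5,0.2],[12.5,34,0,-0.2,-0.3,21,0.1],[12.5,34,20,-0.2,-0.3,31.5,0],[12.5,34,50,-0.2,-0.3,42,-0.05],[12.5,34,80,-0.2,-0.3,52.5,-0.05],[12.5,34,95,-0.2,-0.3,63,-0.05],[12.5,34,108,-0.2,-0.3,73.5,-0.05],[12.5,34,108,-0.2,-0.3,83.3,-0.05]], "force": 30}}

```text
time: 30.68
position: [0.5659, -0.3236, 0.1594]
tool_rot: [1.0, 0.023, -0.001, -0.001]
ft_force: [-0.3, -0.0, -1.0]
grip_width: 0.0413
```

Call:
{"api": "carry_out", "payload": {"series": [[0,0,0,0,0,0,-0.05]]}}

```text
time: 30.8
position: [0.5663, -0.3225, 0.1595]
tool_rot: [1.0, 0.024, -0.001, -0.001]
ft_force: [1.0, -0.4, 0.6]
grip_width: 0.0411
```

```bash
python3 - <<'E'
from k import *
st();plan([.5665,-.3256,.076],.05)
c=cam('wrist','w15.png'); print(c['position'].tolist(),c['attitude'].tolist())
im=cv2.imread('pics/w15.png'); cv2.imwrite('pics/w15z.png',cv2.resize(im[120:320,140:400],None,fx=3,fy=3,interpolation=cv2.INTER_CUBIC))
E
```

```text
t 30.80 p [ 0.5663 -0.3225  0.1595] psi 0.0490 tilt [-0.002   0.0017] f [ 1.04 -0.42  0.56] w 0.0411 q [-0.69  0.63  1.42 -0.    1.09  0.83]
row [ 0.2  3.3 83.5] [-0.1   0.11 -0.06]
[0.6520371488228704, -0.31861571182141774, 0.32198724504769444] [0.7157321276143702, -0.6809883412174632, -0.10757912241181933, 0.1113962883026071]
```

View pics/w15z.png

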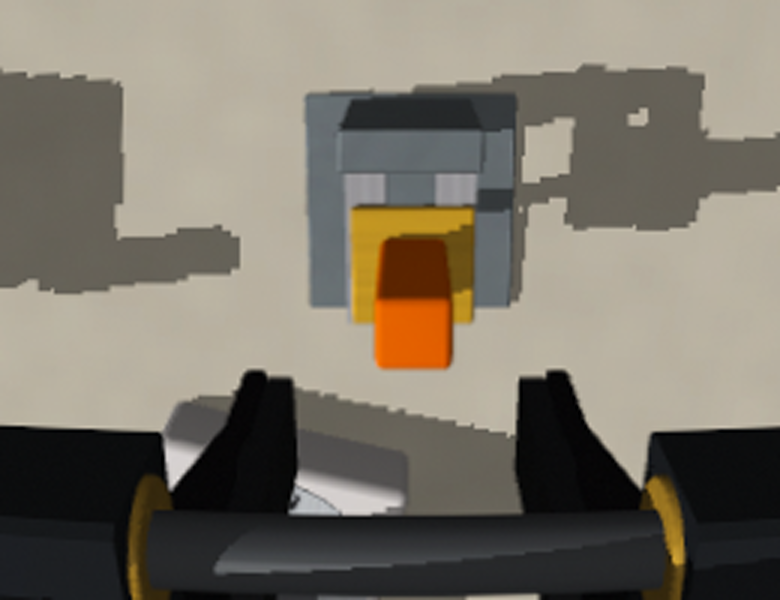

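```bash
python3 - <<'E'
from k import *
c=dict(fx=325.1923,fy=325.1923,cx=274.8926,cy=206.1824,fish=True,position=np.array([0.6520371488228704, -0.31861571182141774, 0.32198724504769444]),attitude=np.array([0.7157321276143702, -0.6809883412174632, -0.10757912241181933, 0.1113962883026071]))
f=lambda u,v,z:at_z(c,(u/3+140,v/3+120),z)[0][:2]
for pts,z in [([(378,298),(450,298),(451,367),(377,367)],.116),([(351,207),(474,207),(473,322),(351,322)],.066)]:
    X=np.array([f(*p,z) for p in pts]); print(X.round(4).tolist(),X.mean(0))
E
```

```text
[[0.5763, -0.3159], [0.5771, -0.3321], [0.5601, -0.3334], [0.5593, -0.3163]] [ 0.56819546 -0.32441947]
[[0.5838, -0.3068], [0.5855, -0.3402], [0.552, -0.3423], [0.5503, -0.3079]] [ 0.5678891  -0.32429247]
```

Call:
{"api": "carry_out", "payload": {"series": [[0.7,1.2,40,-0.1,0.1,0,-0.05],[0.7,1.2,70,-0.1,0.1,0,-0.05],[0.7,1.2,83,-0.1,0.1,0,-0.05],[0.7,1.2,83,-0.1,0.1,0,-0.05]]}}

```text
time: 31.35
position: [0.5666, -0.3227, 0.076]
tool_rot: [1.0, 0.026, -0.001, -0.001]
ft_force: [-0.0, 0.9, 0.4]
grip_width: 0.0412
```

```bash
python3 - <<'E'
from k import *
st()
c=cam('wrist','w16.png')
im=cv2.imread('pics/w16.png'); cv2.imwrite('pics/w16z.png',cv2.resize(im[120:320,140:400],None,fx=3,fy=3,interpolation=cv2.INTER_CUBIC))
E
```

```text
t 31.35 p [ 0.5666 -0.3227  0.076 ] psi 0.0512 tilt [-0.0015  0.0013] f [-0.02  0.92  0.4 ] w 0.0412 q [-0.69  0.74  1.47  0.    0.93  0.83]
```

View pics/w16z.png

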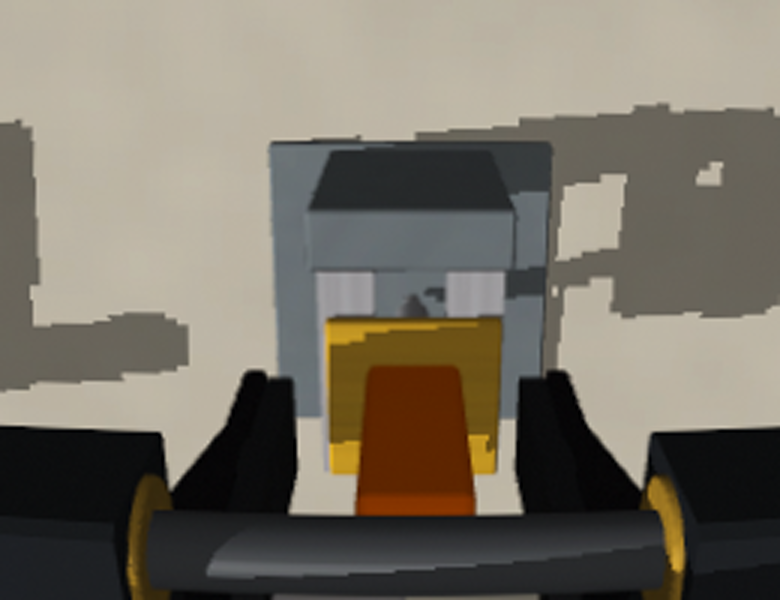

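Call:
{"api": "carry_out", "payload": {"series": [[0.3,1,0,0,0,0,-0.05],[0.3,1,0,0,0,0,-0.5],[0.3,1,0,0,0,0,-1],[0.3,1,0,0,0,0,-1],[0.3,1,0,0,0,0,-1],[0.3,1,0,0,0,0,-1]], "force": 30}}

```text
time: 32.15
position: [0.5676, -0.3243, 0.0773]
tool_rot: [1.0, 0.025, 0.0, 0.0]
ft_force: [-0.9, 0.7, 2.8]
grip_width: 0.0179
```

```bash
python3 - <<'E'
from k import *
st()
E
```

```text
t 32.15 p [ 0.5676 -0.3243  0.0773] psi 0.0509 tilt [ 0.0003 -0.0002] f [-0.91  0.71  2.8 ] w 0.0179 q [-0.69  0.74  1.47  0.    0.93  0.83]
```

Call:
{"api": "carry_out", "payload": {"series": [[0,0,-15,0,0,0,-1],[0,0,-40,0,0,0,-1],[0,0,-80,0,0,0,-1],[0,0,-110,0,0,0,-1],[0,0,-120,0,0,0,-1],[0,0,-120,0,0,0,-1]]}}

```text
time: 32.9
position: [0.5676, -0.3243, 0.1978]
tool_rot: [1.0, 0.025, 0.001, 0.0]
ft_force: [-0.3, 0.6, -1.4]
grip_width: 0.0179
```

```bash
python3 - <<'E'
from k import *
st()
c=cam('wrist','w17.png')
im=cv2.imread('pics/w17.png'); cv2.imwrite('pics/w17z.png',cv2.resize(im[120:320,140:400],None,fx=3,fy=3,interpolation=cv2.INTER_CUBIC))
o=robot.get_obs();r=R.from_quat(o['tool_rot'])
for P in [(0,0,70.3),(0,0,58),(17,17,11.3),(17,-17,11.3),(4,4,58)]:
    print(P,((proj(c,o['position']+r.apply(np.array(P)/1000))-[140,120])*3).round(1))
s=cam('side','s17.png'); im=cv2.imread('pics/s17.png'); cv2.imwrite('pics/s17z.png',cv2.resize(im[200:340,340:480],None,fx=4.2,fy=4.2,interpolation=cv2.INTER_CUBIC))
E
```

```text
t 32.90 p [ 0.5676 -0.3243  0.1978] psi 0.0509 tilt [ 0.0011 -0.0008] f [-0.29  0.55 -1.43] w 0.0179 q [-0.69  0.59  1.38  0.    1.17  0.83]
(0, 0, 70.3) [[402.3 301.3]]
(0, 0, 58) [[402.3 318.6]]
(17, 17, 11.3) [[489.9 323.5]]
(17, -17, 11.3) [[314.1 323.5]]
(4, 4, 58) [[418.8 303.2]]
```

View pics/w17z.png

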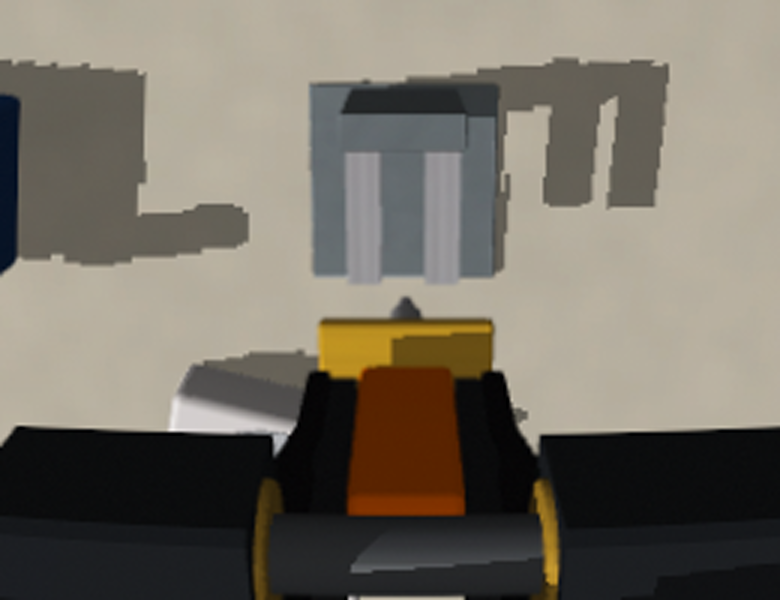

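View pics/s17z.png

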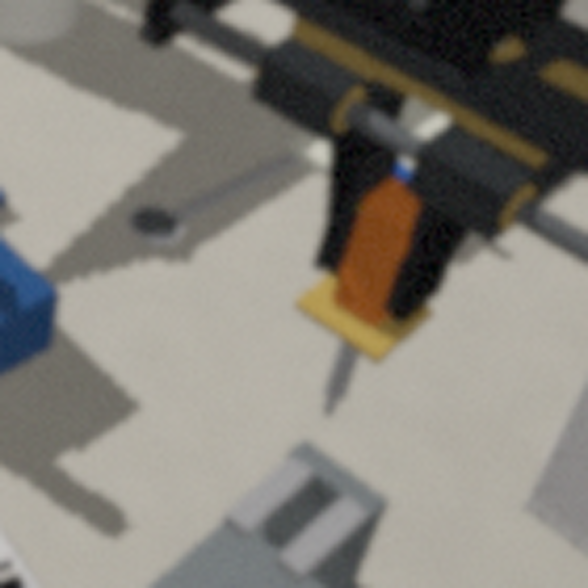

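```bash
cat >> k.py <<'E'
yb=-.072
BX={'g':np.array([.5697,.0293]),'b':np.array([.5663,-.0161])}
L=.0703
def bp(b,x,y):
    c,s=np.cos(yb),np.sin(yb); return BX[b]+np.array([c*x-s*y,s*x+c*y])/1000
def rows(P,psi=.051):
    o=robot.get_obs(); r0=R.from_quat(o['tool_rot']); p=o['position']
    for q in P:
        t=r0.inv().apply(np.array(q)-p)*1000; print(t.round(1))
    print(np.degrees((r0.inv()*down(psi)).as_rotvec()).round(2))
E
python3 - <<'E'
from k import *
g=bp('g',-23,-7); print(g,bp('g',18,-7),bp('g',18,11))
rows([np.r_[g,.20],np.r_[g,.1303]])
E
```

```text
[0.54625603 0.02397271] [0.5871498  0.02102326] [0.58844468 0.03897662]
[  -2.8 -348.2   -3.6]
[  -2.7 -348.1   66.1]
[-0.09  0.1  -0.01]
```

Call:
{"api": "carry_out", "payload": {"series": [[-3,-50,-4,0,0,0,-1],[-3,-110,-4,0,0,0,-1],[-3,-170,-4,0,0,0,-1],[-3,-230,-4,0,0,0,-1],[-3,-290,-4,0,0,0,-1],[-3,-335,-4,0,0,0,-1],[-3,-348,-4,0,0,0,-1],[-3,-348,-4,0,0,0,-1]]}}

```text
time: 34.0
position: [0.5456, 0.0241, 0.1995]
tool_rot: [1.0, 0.026, -0.002, -0.001]
ft_force: [0.7, -0.7, -1.4]
grip_width: 0.0179
```

```bash
python3 - <<'E'
from k import *
st(); g=bp('g',-23,-7); rows([np.r_[g,.1303]])
E
```

```text
t 34.00 p [0.5456 0.0241 0.1995] psi 0.0526 tilt [-0.0037  0.0013] f [ 0.69 -0.69 -1.36] w 0.0179 q [-0.16  0.45  1.65  0.    1.04  1.36]
[ 0.9  0.3 69.2]
[-0.08  0.21  0.09]
```

Call:
{"api": "carry_out", "payload": {"series": [[1,0.3,20,-0.1,0.2,0.1,-1],[1,0.3,45,-0.1,0.2,0.1,-1],[1,0.3,60,-0.1,0.2,0.1,-1],[1,0.3,69,-0.1,0.2,0.1,-1],[1,0.3,69,-0.1,0.2,0.1,-1],[1,0.3,69,-0.1,0.2,0.1,-1]]}}

```text
time: 34.75
position: [0.547, 0.0237, 0.1311]
tool_rot: [1.0, 0.025, 0.001, 0.0]
ft_force: [0.4, 0.6, -0.9]
grip_width: 0.0177
```

```bash
python3 - <<'E'
from k import *
st(); g=bp('g',-23,-7); rows([np.r_[g,.1303],np.r_[g,.1138]])
c=cam('wrist','w18.png')
im=cv2.imread('pics/w18.png'); cv2.imwrite('pics/w18z.png',cv2.resize(im[120:320,140:400],None,fx=3,fy=3,interpolation=cv2.INTER_CUBIC))
s=cam('side','s18.png'); im=cv2.imread('pics/s18.png'); cv2.imwrite('pics/s18z.png',cv2.resize(im[170:290,230:370],None,fx=5,fy=5,interpolation=cv2.INTER_CUBIC))
E
```

```text
t 34.75 p [0.547  0.0237 0.1311] psi 0.0507 tilt [ 0.0013 -0.0005] f [ 0.45  0.65 -0.88] w 0.0177 q [-0.16  0.55  1.71 -0.    0.87  1.36]
[-0.7 -0.3  0.8]
[-0.7 -0.3 17.3]
[ 0.03 -0.07 -0.02]
```

View pics/w18z.png

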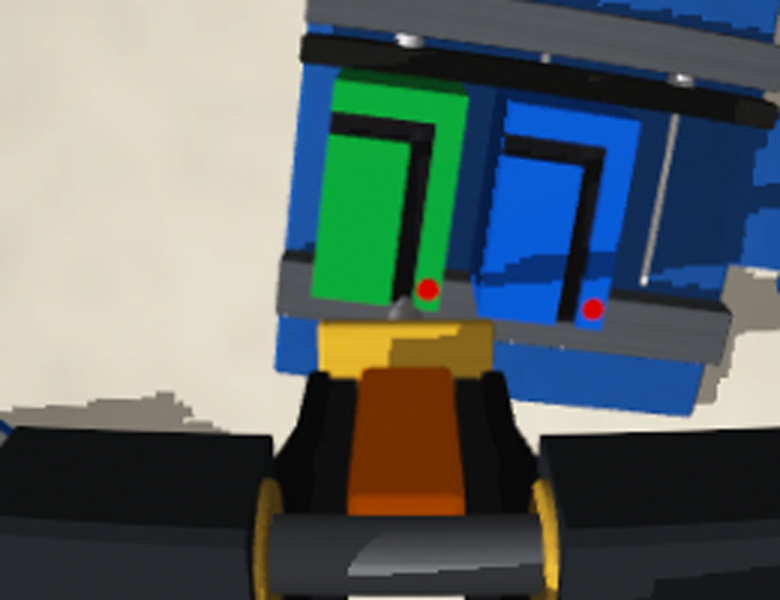

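View pics/s18z.png

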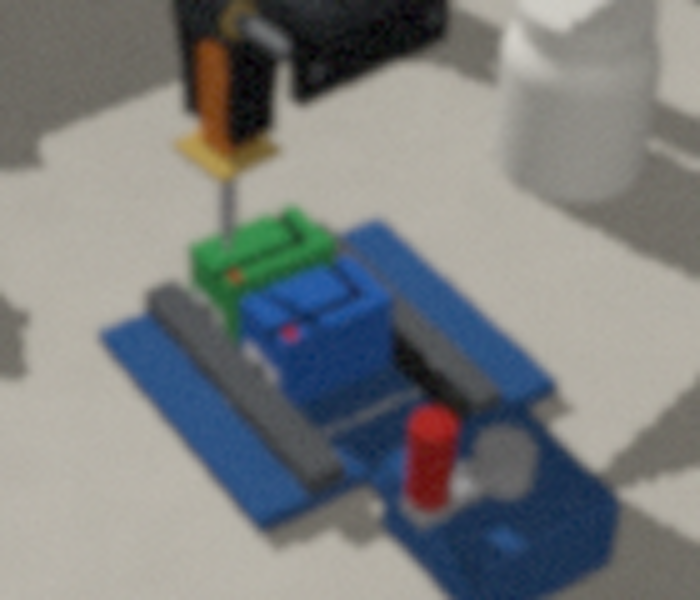

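Call:
{"api": "carry_out", "payload": {"series": [[-0.3,-0.3,6,0,0,0,-1],[-0.3,-0.3,10,0,0,0,-1],[-0.3,-0.3,12,0,0,0,-1],[-0.3,-0.3,14,0,0,0,-1],[-0.3,-0.3,16,0,0,0,-1],[-0.3,-0.3,17.5,0,0,0,-1],[-0.3,-0.3,17.5,0,0,0,-1],[-0.3,-0.3,17.5,0,0,0,-1]]}}

```text
time: 35.85
position: [0.5468, 0.0242, 0.1139]
tool_rot: [1.0, 0.025, 0.001, 0.0]
ft_force: [-0.9, 0.8, -0.5]
grip_width: 0.0178
```

```bash
python3 - <<'E'
from k import *
st(); 
c=cam('wrist','w19.png')
im=cv2.imread('pics/w19.png'); cv2.imwrite('pics/w19z.png',cv2.resize(im[160:270,200:360],None,fx=5,fy=5,interpolation=cv2.INTER_CUBIC))
s=cam('side','s19.png'); im=cv2.imread('pics/s19.png'); cv2.imwrite('pics/s19z.png',cv2.resize(im[190:260,250:330],None,fx=8,fy=8,interpolation=cv2.INTER_CUBIC))
rows([np.r_[bp('g',x,-7),.1138] for x in (-23,18)]+[np.r_[bp('g',18,11),.1138]])
E
```

```text
t 35.85 p [0.5468 0.0242 0.1139] psi 0.0510 tilt [ 0.0018 -0.0006] f [-0.9   0.78 -0.52] w 0.0178 q [-0.16  0.58  1.73 -0.    0.83  1.36]
[-0.5  0.1  0.1]
[40.2  5.2  0.2]
[ 42.4 -12.7   0.2]
[ 0.04 -0.1  -0.01]
```

View pics/w19z.png

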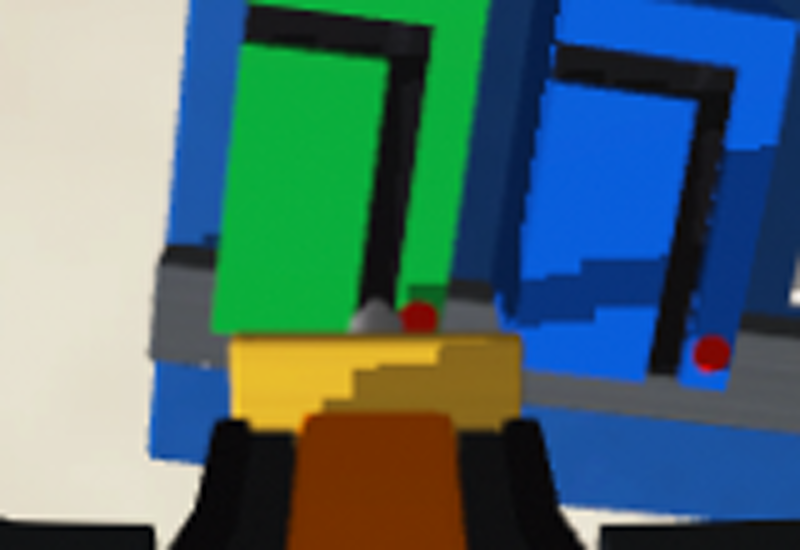

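View pics/s19z.png

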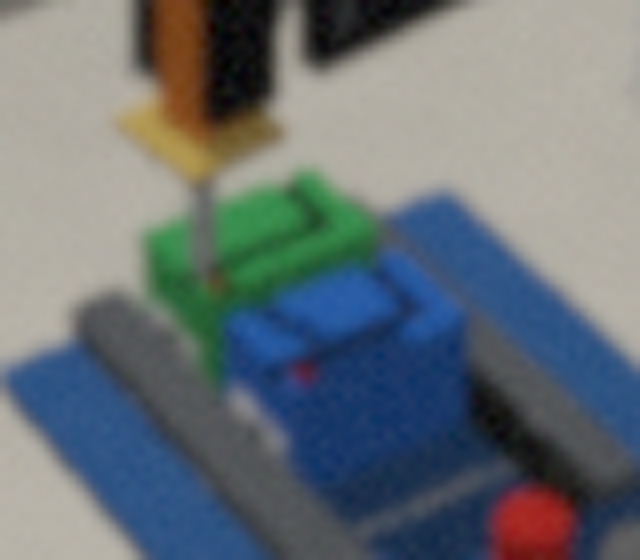

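```bash
cat >> h.py <<'E'
def favg(n=12):
    F=[]
    for i in range(n):
        robot.camera('wrist'); F.append(robot.get_obs()['ft_force'])
    F=np.array(F); print('favg',F.mean(0).round(2),'se',(F.std(0)/n**.5).round(2))
E
python3 - <<'E'
from h import *
favg(); st()
E
```

```text
favg [-0.2   0.27  0.3 ] se [0.13 0.13 0.19]
t 36.55 p [0.5467 0.0241 0.1138] psi 0.0510 tilt [ 0.0017 -0.0006] f [-0.36  0.42  0.2 ] w 0.0178 q [-0.16  0.58  1.73 -0.    0.83  1.36]
```

Call:
{"api": "carry_out", "payload": {"series": [[1.2,0.2,0,0,0,0,-1],[2.5,0.3,0,0,0,0,-1],[3.7,0.5,0,0,0,0,-1],[5,0.6,0,0,0,0,-1],[6.2,0.8,0,0,0,0,-1],[7.5,1,0,0,0,0,-1],[8.7,1.1,0,0,0,0,-1],[10,1.3,0,0,0,0,-1]]}}

```text
time: 37.55
position: [0.5568, 0.0233, 0.1138]
tool_rot: [1.0, 0.025, 0.001, 0.0]
ft_force: [-1.6, 0.6, 0.9]
grip_width: 0.0175
```

```bash
python3 - <<'E'
from k import *
st(); rows([np.r_[bp('g',x,-7),.1138] for x in (18,)]+[np.r_[bp('g',18,11),.1138]])
E
```

```text
t 37.55 p [0.5568 0.0233 0.1138] psi 0.0509 tilt [ 0.0017 -0.0006] f [-1.64  0.64  0.89] w 0.0175 q [-0.16  0.59  1.7  -0.    0.85  1.36]
[30.1  3.9  0.1]
[ 32.4 -14.    0.1]
[ 0.04 -0.09 -0.  ]
```

Call:
{"api": "carry_out", "payload": {"series": [[1.2,0.2,0,0,0,0,-1],[2.5,0.3,0,0,0,0,-1],[3.7,0.5,0,0,0,0,-1],[5,0.6,0,0,0,0,-1],[6.2,0.8,0,0,0,0,-1],[7.5,1,0,0,0,0,-1],[8.7,1.1,0,0,0,0,-1],[10,1.3,0,0,0,0,-1]]}}

```text
time: 38.55
position: [0.567, 0.0226, 0.1138]
tool_rot: [1.0, 0.025, 0.001, 0.0]
ft_force: [-0.9, -0.7, 1.0]
grip_width: 0.0177
```

```bash
python3 - <<'E'
from k import *
st(); rows([np.r_[bp('g',x,-7),.1138] for x in (18,)]+[np.r_[bp('g',18,11),.1138]])
E
```

```text
t 38.55 p [0.567  0.0226 0.1138] psi 0.0510 tilt [ 0.0017 -0.0006] f [-0.92 -0.67  0.99] w 0.0177 q [-0.16  0.6   1.68 -0.    0.86  1.36]
[20.1  2.6  0.1]
[ 22.3 -15.3   0.1]
[ 0.04 -0.09 -0.  ]
```

Call:
{"api": "carry_out", "payload": {"series": [[1.2,0.2,0,0,0,0,-1],[2.5,0.3,0,0,0,0,-1],[3.7,0.5,0,0,0,0,-1],[5,0.6,0,0,0,0,-1],[6.2,0.8,0,0,0,0,-1],[7.5,1,0,0,0,0,-1],[8.7,1.1,0,0,0,0,-1],[10,1.3,0,0,0,0,-1]]}}

```text
time: 39.55
position: [0.5771, 0.0218, 0.1138]
tool_rot: [1.0, 0.025, 0.001, 0.0]
ft_force: [-1.2, -0.1, 0.0]
grip_width: 0.0179
```

```bash
python3 - <<'E'
from k import *
st(); rows([np.r_[bp('g',x,-7),.1138] for x in (18,)]+[np.r_[bp('g',18,11),.1138]])
E
```

```text
t 39.55 p [0.5771 0.0218 0.1138] psi 0.0509 tilt [ 0.0017 -0.0005] f [-1.19 -0.07  0.03] w 0.0179 q [-0.16  0.61  1.65 -0.    0.88  1.36]
[10.   1.3  0.1]
[ 12.2 -16.6   0. ]
[ 0.03 -0.09 -0.  ]
```

Call:
{"api": "carry_out", "payload": {"series": [[1.4,0.2,0,0,0,0,-1],[2.8,0.4,0,0,0,0,-1],[4.2,0.5,0,0,0,0,-1],[5.6,0.7,0,0,0,0,-1],[7,0.9,0,0,0,0,-1],[8.4,1.1,0,0,0,0,-1],[9.3,1.2,0,0,0,0,-1],[10,1.3,0,0,0,0,-1]]}}

```text
time: 40.55
position: [0.5873, 0.021, 0.1139]
tool_rot: [1.0, 0.026, 0.001, 0.0]
ft_force: [-1.2, -0.0, -0.4]
grip_width: 0.0175
```

```bash
python3 - <<'E'
from k import *
favg();st(); rows([np.r_[bp('g',x,-7),.1138] for x in (18,)]+[np.r_[bp('g',18,11),.1138]])
c=cam('wrist','w20.png')
im=cv2.imread('pics/w20.png'); cv2.imwrite('pics/w20z.png',cv2.resize(im[160:270,200:360],None,fx=5,fy=5,interpolation=cv2.INTER_CUBIC))
E
```

```text
favg [-0.59  0.06  0.52] se [0.2  0.16 0.09]
t 41.15 p [0.5873 0.021  0.1139] psi 0.0509 tilt [ 0.002  -0.0006] f [ 0.09 -0.32  1.25] w 0.0175 q [-0.15  0.62  1.62 -0.    0.9   1.37]
[-0.1 -0.1  0.1]
[  2.1 -17.9   0.1]
[ 0.04 -0.11 -0.  ]
```

View pics/w20z.png

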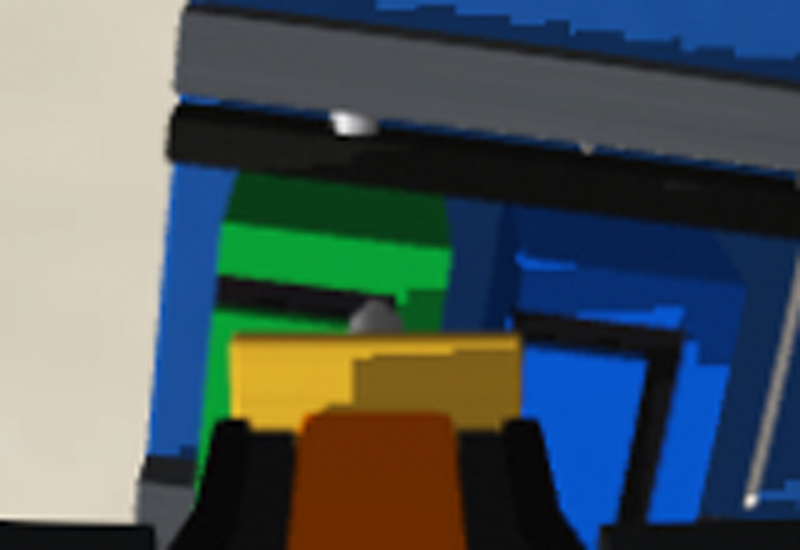

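Call:
{"api": "carry_out", "payload": {"series": [[0.2,-1.3,0,0,0,0,-1],[0.3,-2.6,0,0,0,0,-1],[0.5,-3.9,0,0,0,0,-1],[0.6,-5.2,0,0,0,0,-1],[0.8,-6.5,0,0,0,0,-1],[0.9,-7.8,0,0,0,0,-1],[1,-9,0,0,0,0,-1]]}}

```text
time: 42.08
position: [0.5878, 0.0301, 0.1139]
tool_rot: [1.0, 0.025, 0.001, 0.0]
ft_force: [-0.3, -1.4, 0.4]
grip_width: 0.0174
```

```bash
python3 - <<'E'
from k import *
st(); rows([np.r_[bp('g',18,11),.1138]])
E
```

```text
t 42.08 p [0.5878 0.0301 0.1139] psi 0.0510 tilt [ 0.002  -0.0006] f [-0.33 -1.41  0.42] w 0.0174 q [-0.14  0.62  1.62 -0.    0.9   1.38]
[ 1.1 -8.8  0.1]
[ 0.04 -0.11 -0.  ]
```

Call:
{"api": "carry_out", "payload": {"series": [[0.2,-1.3,0,0,0,0,-1],[0.3,-2.6,0,0,0,0,-1],[0.5,-3.9,0,0,0,0,-1],[0.6,-5.2,0,0,0,0,-1],[0.8,-6.5,0,0,0,0,-1],[0.9,-7.8,0,0,0,0,-1],[1,-9,0,0,0,0,-1],[1,-9,0,0,0,0,-1]]}}

```text
time: 43.08
position: [0.5884, 0.0394, 0.1139]
tool_rot: [1.0, 0.025, 0.001, 0.0]
ft_force: [-0.1, 0.0, 0.3]
grip_width: 0.0176
```

```bash
python3 - <<'E'
from k import *
favg();st(); rows([np.r_[bp('g',18,11),.1138]])
c=cam('wrist','w21.png')
im=cv2.imread('pics/w21.png'); cv2.imwrite('pics/w21z.png',cv2.resize(im[160:270,200:360],None,fx=5,fy=5,interpolation=cv2.INTER_CUBIC))
E
```

```text
favg [ 0.26 -0.13  0.28] se [0.11 0.12 0.19]
t 43.67 p [0.5884 0.0392 0.1139] psi 0.0509 tilt [ 0.0021 -0.0004] f [0.83 0.34 1.24] w 0.0174 q [-0.12  0.62  1.62 -0.    0.9   1.4 ]
[-0.   0.3  0.1]
[ 0.03 -0.12 -0.01]
```

View pics/w21z.png

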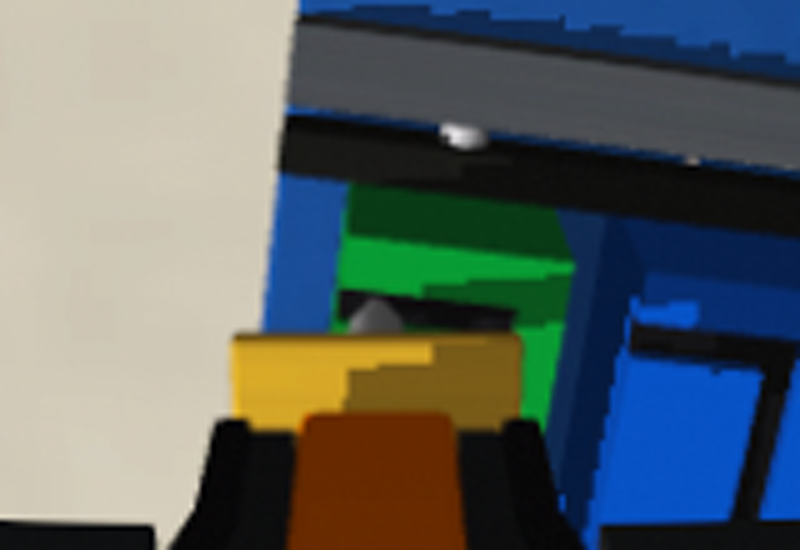

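Call:
{"api": "carry_out", "payload": {"series": [[0,0,-5,0,0,0,-1],[0,0,-15,0,0,0,-1],[0,0,-25,0,0,0,-1],[0,0,-30,0,0,0,-1],[0,0,-30,0,0,0,-1]]}}

```text
time: 44.35
position: [0.5887, 0.0392, 0.1446]
tool_rot: [1.0, 0.025, 0.002, 0.0]
ft_force: [0.3, -0.9, -1.2]
grip_width: 0.018
```

```bash
python3 - <<'E'
from k import *
favg();st(); b=bp('b',-23,-7);rows([np.r_[b,.144],np.r_[b,.13]])
E
```

```text
favg [ 0.23 -0.05 -0.98] se [0.1  0.13 0.18]
t 44.95 p [0.5883 0.0393 0.1438] psi 0.0509 tilt [ 0.002  -0.0003] f [ 0.18  0.21 -0.6 ] w 0.0176 q [-0.12  0.58  1.6  -0.    0.96  1.4 ]
[-48.5  58.3  -0.3]
[-48.5  58.3  13.7]
[ 0.03 -0.11 -0.01]
```

Baseline −1.0 N, so contact was about 1.3 N. On to blue.

Call:
{"api": "carry_out", "payload": {"series": [[-20,24,0,0,-0.1,0,-1],[-40,48,0,0,-0.1,0,-1],[-48.5,58.3,4,0,-0.1,0,-1],[-48.5,58.3,10,0,-0.1,0,-1],[-48.5,58.3,14,0,-0.1,0,-1],[-48.5,58.3,14,0,-0.1,0,-1]]}}

```text
time: 45.7
position: [0.5432, -0.0207, 0.1292]
tool_rot: [1.0, 0.026, -0.0, 0.0]
ft_force: [-0.7, -0.5, -1.1]
grip_width: 0.0176
```

```bash
python3 - <<'E'
from k import *
st(); b=bp('b',-23,-7);rows([np.r_[b,.1138]])
c=cam('wrist','w22.png')
im=cv2.imread('pics/w22.png'); cv2.imwrite('pics/w22z.png',cv2.resize(im[160:270,200:360],None,fx=5,fy=5,interpolation=cv2.INTER_CUBIC))
E
```

```text
t 45.70 p [ 0.5432 -0.0207  0.1292] psi 0.0518 tilt [-0.0003 -0.0001] f [-0.71 -0.5  -1.07] w 0.0176 q [-0.24  0.55  1.72 -0.    0.87  1.28]
[-0.3  0.7 15.4]
[0.01 0.02 0.05]
```

View pics/w22z.png

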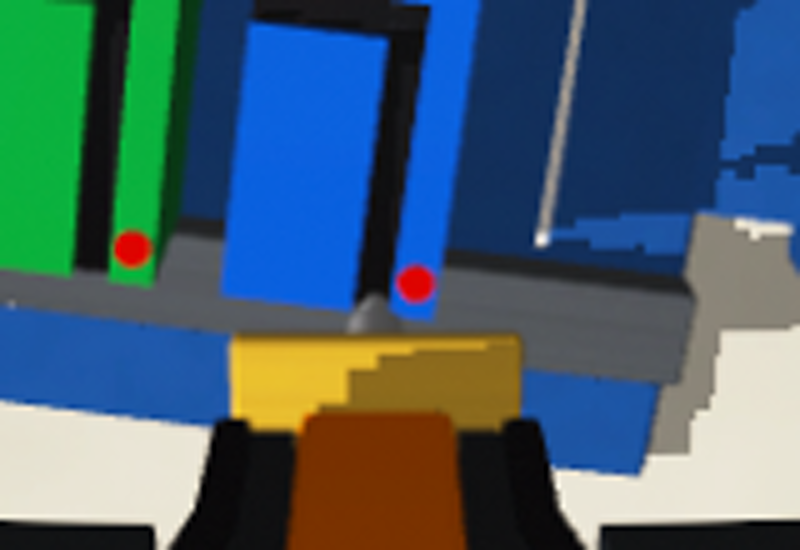

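Call:
{"api": "carry_out", "payload": {"series": [[-0.2,0.7,5,0,0,0,-1],[-0.2,0.7,8,0,0,0,-1],[-0.2,0.7,10,0,0,0,-1],[-0.2,0.7,12,0,0,0,-1],[-0.2,0.7,14,0,0,0,-1],[-0.2,0.7,15.4,0,0,0,-1],[-0.2,0.7,15.4,0,0,0,-1],[-0.2,0.7,15.4,0,0,0,-1]]}}

```text
time: 46.75
position: [0.5431, -0.0215, 0.1142]
tool_rot: [1.0, 0.026, 0.0, 0.0]
ft_force: [-0.2, 1.1, -0.2]
grip_width: 0.0177
```

```bash
python3 - <<'E'
from k import *
favg();st(); rows([np.r_[bp('b',x,-7),.1138] for x in (-23,18)])
c=cam('wrist','w23.png')
im=cv2.imread('pics/w23.png'); cv2.imwrite('pics/w23z.png',cv2.resize(im[160:270,200:360],None,fx=5,fy=5,interpolation=cv2.INTER_CUBIC))
E
```

```text
favg [0.18 0.35 0.03] se [0.16 0.12 0.2 ]
t 47.35 p [ 0.5431 -0.0215  0.114 ] psi 0.0518 tilt [ 0.0002 -0.0003] f [ 0.9   0.9  -0.12] w 0.0177 q [-0.25  0.57  1.74 -0.    0.83  1.27]
[-0.3 -0.1  0.2]
[40.4  4.9  0.2]
[ 0.02 -0.01  0.05]
```

View pics/w23z.png

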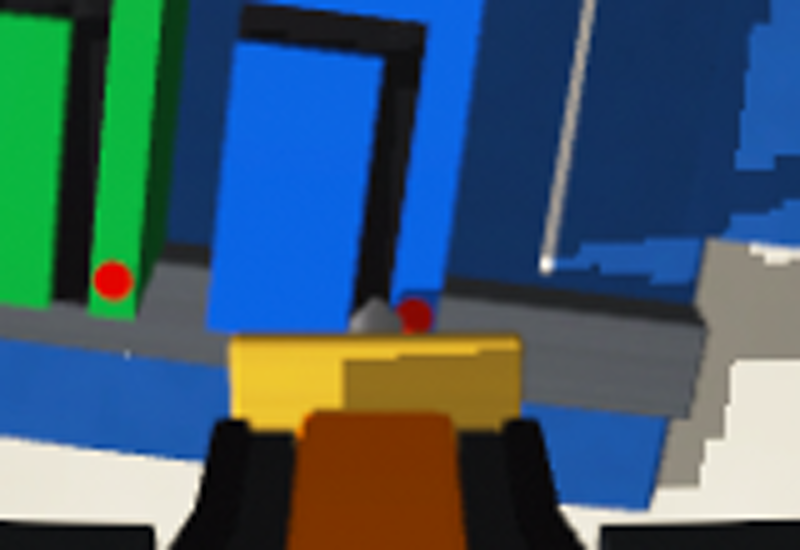

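Call:
{"api": "carry_out", "payload": {"series": [[1.2,-0.3,0,0,0,0,-1],[2.5,-0.2,0,0,0,0,-1],[3.7,0,0,0,0,0,-1],[5,0.1,0,0,0,0,-1],[6.2,0.3,0,0,0,0,-1],[7.5,0.4,0,0,0,0,-1],[8.7,0.6,0,0,0,0,-1],[10,0.7,0,0,0,0,-1]]}}

```text
time: 48.4
position: [0.5533, -0.0217, 0.1141]
tool_rot: [1.0, 0.026, 0.0, 0.0]
ft_force: [-1.4, -0.6, 0.4]
grip_width: 0.0179
```

```bash
python3 - <<'E'
from k import *
st(); rows([np.r_[bp('b',x,-6.5),.1138] for x in (18,)])
E
```

```text
t 48.40 p [ 0.5533 -0.0217  0.1141] psi 0.0519 tilt [ 0.0002 -0.0003] f [-1.42 -0.6   0.36] w 0.0179 q [-0.24  0.58  1.71 -0.    0.85  1.28]
[30.4  3.7  0.3]
[ 0.02 -0.01  0.05]
```

Call:
{"api": "carry_out", "payload": {"series": [[1.2,0.2,0,0,0,0,-1],[2.5,0.3,0,0,0,0,-1],[3.7,0.5,0,0,0,0,-1],[5,0.6,0,0,0,0,-1],[6.2,0.8,0,0,0,0,-1],[7.5,1,0,0,0,0,-1],[8.7,1.1,0,0,0,0,-1],[10,1.3,0,0,0,0,-1]]}}

```text
time: 49.4
position: [0.5633, -0.0225, 0.114]
tool_rot: [1.0, 0.026, 0.0, 0.0]
ft_force: [-0.6, 0.8, -0.4]
grip_width: 0.0176
```

```bash
python3 - <<'E'
from k import *
favg(6);st(); rows([np.r_[bp('b',x,-6.5),.1138] for x in (18,)])
E
```

```text
favg [-0.13  0.11  0.31] se [0.22 0.18 0.23]
t 49.70 p [ 0.5637 -0.0226  0.1142] psi 0.0518 tilt [ 0.0011 -0.0004] f [ 0.4  -0.03 -0.78] w 0.0178 q [-0.24  0.6   1.68 -0.    0.86  1.28]
[20.   2.4  0.4]
[ 0.03 -0.06  0.04]
```

Call:
{"api": "carry_out", "payload": {"series": [[1.2,0.2,0.2,0,0,0,-1],[2.5,0.3,0.3,0,0,0,-1],[3.7,0.5,0.3,0,0,0,-1],[5,0.6,0.3,0,0,0,-1],[6.2,0.8,0.3,0,0,0,-1],[7.5,1,0.3,0,0,0,-1],[8.7,1.1,0.3,0,0,0,-1],[10,1.3,0.3,0,0,0,-1]]}}

```text
time: 50.7
position: [0.5738, -0.0233, 0.1138]
tool_rot: [1.0, 0.026, 0.0, 0.0]
ft_force: [-0.9, -0.5, 0.6]
grip_width: 0.0177
```

```bash
python3 - <<'E'
from k import *
st(); rows([np.r_[bp('b',x,-6.5),.1138] for x in (18,)])
E
```

```text
t 50.70 p [ 0.5738 -0.0233  0.1138] psi 0.0517 tilt [ 0.001  -0.0004] f [-0.9  -0.47  0.55] w 0.0177 q [-0.24  0.61  1.66 -0.    0.88  1.28]
[10.  1.  0.]
[ 0.03 -0.05  0.04]
```

Call:
{"api": "carry_out", "payload": {"series": [[1.4,0.2,0,0,0,0,-1],[2.8,0.4,0,0,0,0,-1],[4.2,0.5,0,0,0,0,-1],[5.6,0.7,0,0,0,0,-1],[7,0.9,0,0,0,0,-1],[8.4,1.1,0,0,0,0,-1],[9.3,1.2,0,0,0,0,-1],[10,1.3,0,0,0,0,-1]]}}

```text
time: 51.7
position: [0.584, -0.0241, 0.1139]
tool_rot: [1.0, 0.026, 0.001, 0.0]
ft_force: [-1.4, -0.3, 0.1]
grip_width: 0.0176
```

```bash
python3 - <<'E'
from k import *
favg();st(); rows([np.r_[bp('b',18,-6.5),.1138],np.r_[bp('b',18,11),.1138]])
c=cam('wrist','w24.png')
im=cv2.imread('pics/w24.png'); cv2.imwrite('pics/w24z.png',cv2.resize(im[160:270,200:360],None,fx=5,fy=5,interpolation=cv2.INTER_CUBIC))
E
```

```text
favg [-0.26 -0.01  0.24] se [0.13 0.13 0.14]
t 52.30 p [ 0.584  -0.0242  0.1139] psi 0.0517 tilt [ 0.0015 -0.0005] f [-0.05 -0.06  0.04] w 0.0179 q [-0.23  0.62  1.63 -0.    0.89  1.29]
[-0.2 -0.3  0.1]
[  1.9 -17.7   0.1]
[ 0.03 -0.08  0.04]
```

View pics/w24z.png

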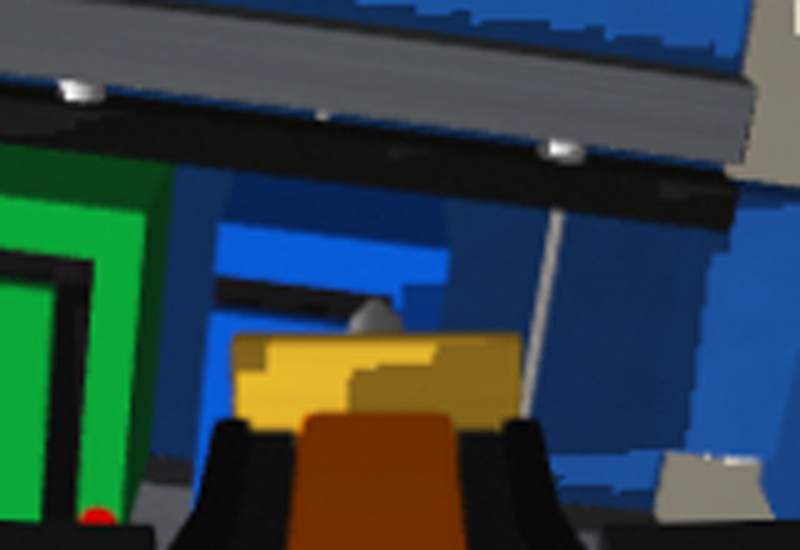

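Tip (375,305) sits at the corner with about 1.25 N. On to the end point.

Call:
{"api": "carry_out", "payload": {"series": [[0.2,-1.3,0,0,0,0,-1],[0.3,-2.6,0,0,0,0,-1],[0.4,-3.9,0,0,0,0,-1],[0.5,-5.2,0,0,0,0,-1],[0.7,-6.5,0,0,0,0,-1],[0.8,-7.8,0,0,0,0,-1],[0.9,-9,0,0,0,0,-1]]}}

```text
time: 53.22
position: [0.5844, -0.015, 0.1139]
tool_rot: [1.0, 0.026, 0.001, 0.0]
ft_force: [-1.0, -0.6, 0.4]
grip_width: 0.0177
```

```bash
python3 - <<'E'
from k import *
st(); rows([np.r_[bp('b',18,11.3),.1138]])
E
```

```text
t 53.23 p [ 0.5844 -0.015   0.1139] psi 0.0518 tilt [ 0.0013 -0.0005] f [-0.97 -0.61  0.37] w 0.0177 q [-0.22  0.62  1.63 -0.    0.89  1.3 ]
[ 1.1 -8.8  0.1]
[ 0.03 -0.08  0.05]
```

Call:
{"api": "carry_out", "payload": {"series": [[0.2,-1.3,0,0,0,0,-1],[0.3,-2.6,0,0,0,0,-1],[0.4,-3.9,0,0,0,0,-1],[0.5,-5.2,0,0,0,0,-1],[0.7,-6.5,0,0,0,0,-1],[0.8,-7.8,0,0,0,0,-1],[0.9,-9,0,0,0,0,-1],[0.9,-9,0,0,0,0,-1]]}}

```text
time: 54.22
position: [0.585, -0.0057, 0.1139]
tool_rot: [1.0, 0.026, 0.001, 0.0]
ft_force: [-0.5, -0.2, 0.6]
grip_width: 0.0181
```

```bash
python3 - <<'E'
from k import *
favg();st(); rows([np.r_[bp('b',18,11.3),.1138]])
c=cam('wrist','w25.png')
im=cv2.imread('pics/w25.png'); cv2.imwrite('pics/w25z.png',cv2.resize(im[160:270,200:360],None,fx=5,fy=5,interpolation=cv2.INTER_CUBIC))
E
```

```text
favg [0.43 0.17 0.38] se [0.11 0.13 0.21]
t 54.83 p [ 0.5849 -0.0059  0.1139] psi 0.0517 tilt [ 0.0015 -0.0003] f [0.98 0.09 0.66] w 0.0179 q [-0.2   0.62  1.63  0.    0.89  1.32]
[0.1 0.3 0.1]
[ 0.02 -0.08  0.04]
```

View pics/w25z.png

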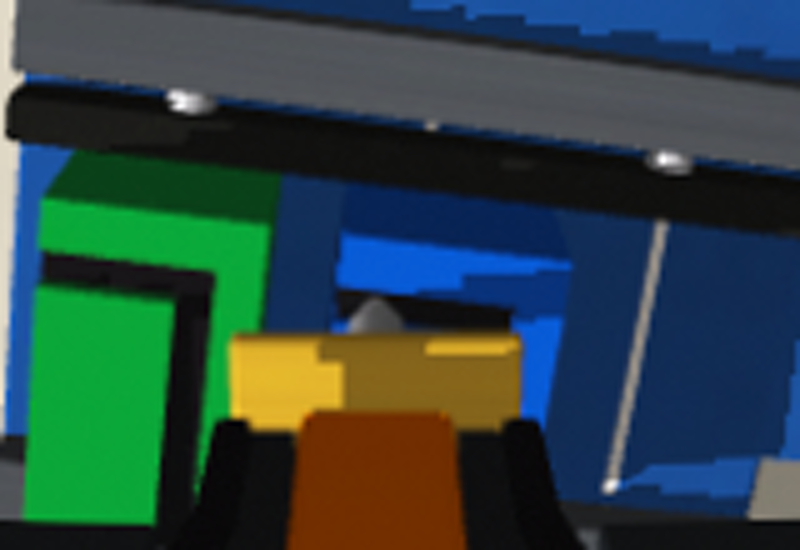

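Call:
{"api": "carry_out", "payload": {"series": [[0,0,-5,0,0,0,-1],[0,0,-15,0,0,0,-1],[0,0,-40,0,0,0,-1],[0,0,-70,0,0,0,-1],[0,0,-86,0,0,0,-1],[0,0,-86,0,0,0,-1]]}}

```text
time: 55.62
position: [0.5854, -0.006, 0.2013]
tool_rot: [1.0, 0.026, 0.002, 0.001]
ft_force: [0.4, 0.5, -1.2]
grip_width: 0.0179
```

```bash
python3 - <<'E'
from k import *
st(); rows([[.5676,-.3243,.20]],.0509)
E
```

```text
t 55.62 p [ 0.5854 -0.006   0.2013] psi 0.0517 tilt [ 0.0042 -0.0009] f [ 0.41  0.47 -1.21] w 0.0179 q [-0.2   0.5   1.56 -0.    1.08  1.32]
[-34.2 317.    1.5]
[ 0.07 -0.24  0.05]
```

Call:
{"api": "carry_out", "payload": {"series": [[-5,50,1,0,0,0,-1],[-12,110,1,0,0,0,-1],[-18,170,1,0,-0.2,0,-1],[-25,230,1,0,-0.2,0,-1],[-31,285,1,0,-0.2,0,-1],[-34,317,1,0,-0.2,0,-1],[-34,317,1,0,-0.2,0,-1],[-34,317,1,0,-0.2,0,-1]]}}

```text
time: 56.62
position: [0.567, -0.3232, 0.1991]
tool_rot: [1.0, 0.026, -0.001, -0.001]
ft_force: [0.4, 0.1, -1.6]
grip_width: 0.0177
```

```bash
python3 - <<'E'
from k import *
st(); rows([[.5676,-.3243,.20],[.5676,-.3243,.079]],.0509)
c=cam('wrist','w26.png')
im=cv2.imread('pics/w26.png'); cv2.imwrite('pics/w26z.png',cv2.resize(im[120:320,140:400],None,fx=3,fy=3,interpolation=cv2.INTER_CUBIC))
E
```

```text
t 56.62 p [ 0.567  -0.3232  0.1991] psi 0.0516 tilt [-0.0017  0.0016] f [ 0.39  0.07 -1.6 ] w 0.0177 q [-0.69  0.59  1.38  0.    1.17  0.83]
[ 0.6  1.2 -0.9]
[  0.8   1.4 120.1]
[-0.1   0.09  0.04]
```

View pics/w26z.png

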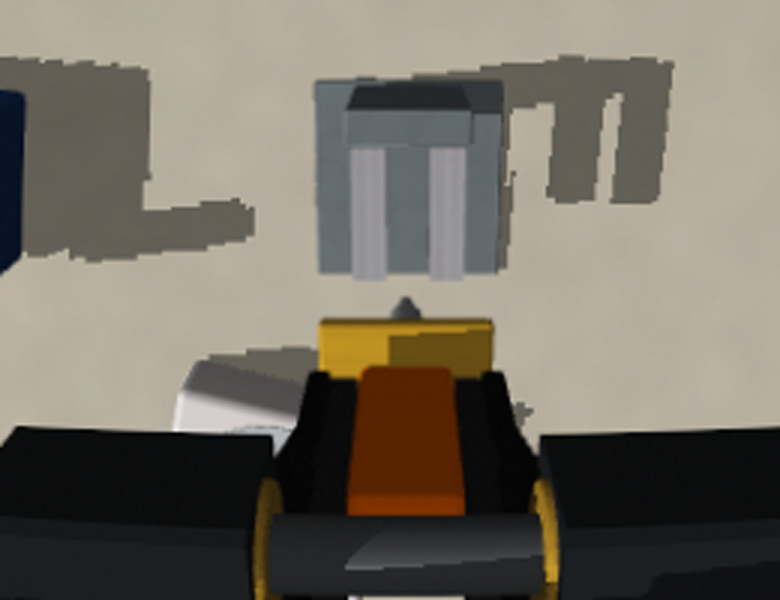

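Call:
{"api": "carry_out", "payload": {"series": [[0.8,1.3,10,-0.1,0.1,0,-1],[0.8,1.3,40,-0.1,0.1,0,-1],[0.8,1.3,60,-0.1,0.1,0,-1],[0.8,1.3,80,-0.1,0.1,0,-1],[0.8,1.3,100,-0.1,0.1,0,-1],[0.8,1.3,112,-0.1,0.1,0,-1],[0.8,1.3,118,-0.1,0.1,0,-1],[0.8,1.3,120,-0.1,0.1,0,-1]]}}

```text
time: 57.68
position: [0.5682, -0.3236, 0.0794]
tool_rot: [1.0, 0.026, 0.0, 0.0]
ft_force: [0.8, 0.3, -0.8]
grip_width: 0.0178
```

```bash
python3 - <<'E'
from k import *
favg(6);st(); rows([[.5676,-.3243,.0775]],.0509)
c=cam('wrist','w27.png')
im=cv2.imread('pics/w27.png'); cv2.imwrite('pics/w27z.png',cv2.resize(im[120:320,140:400],None,fx=3,fy=3,interpolation=cv2.INTER_CUBIC))
E
```

```text
favg [-0.05 -0.17 -0.97] se [0.23 0.31 0.21]
t 57.98 p [ 0.5683 -0.3241  0.0801] psi 0.0524 tilt [ 0.0015 -0.0013] f [ 0.42  0.5  -0.6 ] w 0.0179 q [-0.69  0.74  1.47 -0.    0.94  0.83]
[-0.7  0.1  2.6]
[ 0.08 -0.08  0.09]
```

View pics/w27z.png

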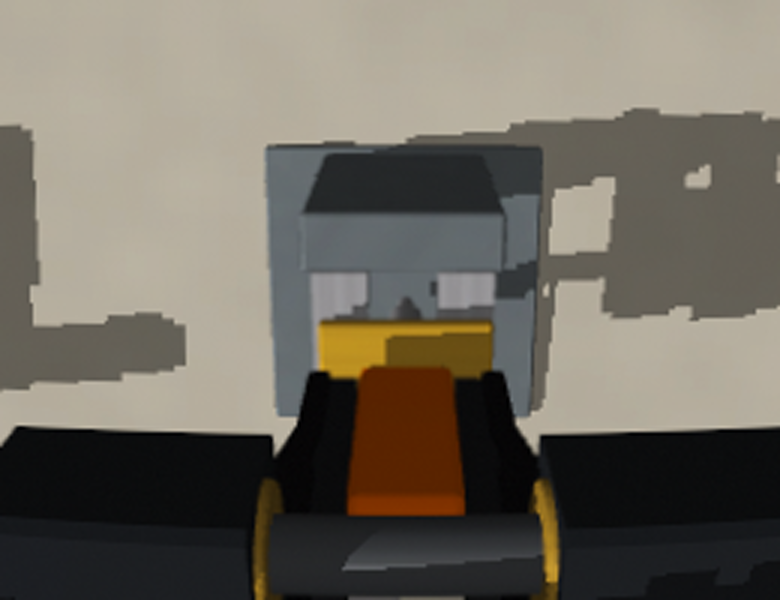

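Call:
{"api": "carry_out", "payload": {"series": [[-0.5,0,1.5,0,0,0,-1],[-0.5,0,3,0,0,0,-1],[-0.5,0,3,0,0,0,-1],[-0.5,0,3,0,0,0,-0.4],[-0.5,0,3,0,0,0,-0.2],[-0.5,0,3,0,0,0,-0.1]]}}

```text
time: 58.78
position: [0.5677, -0.3241, 0.0769]
tool_rot: [1.0, 0.026, 0.001, 0.001]
ft_force: [0.2, 0.5, -0.3]
grip_width: 0.0359
```

```bash
python3 - <<'E'
from k import *
st(); 
c=cam('wrist','w28.png')
im=cv2.imread('pics/w28.png'); cv2.imwrite('pics/w28z.png',cv2.resize(im[120:320,140:400],None,fx=3,fy=3,interpolation=cv2.INTER_CUBIC))
E
```

```text
t 58.77 p [ 0.5677 -0.3241  0.0769] psi 0.0525 tilt [ 0.0013 -0.0012] f [ 0.15  0.51 -0.29] w 0.0359 q [-0.69  0.74  1.47 -0.    0.93  0.83]
```

View pics/w28z.png

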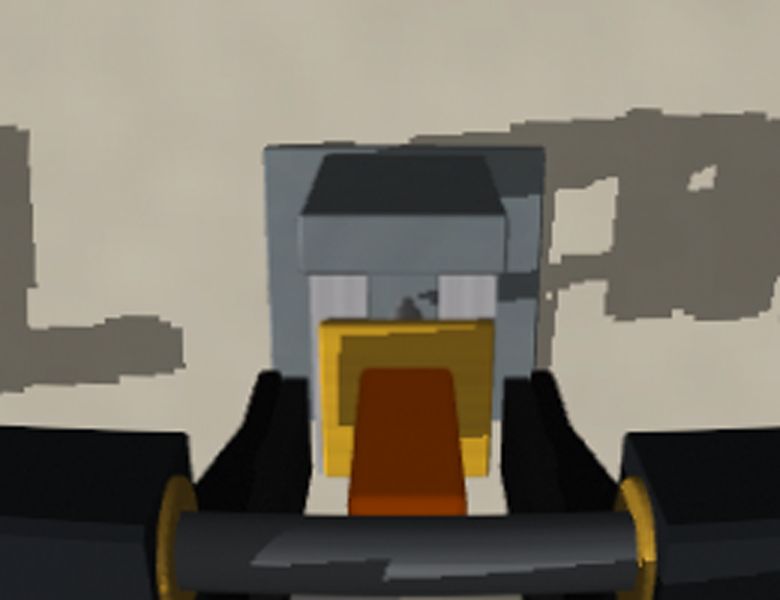

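```bash
python3 - <<'E'
from k import *
rows([[.44,-.276,.2]],-.185)
E
```

```text
[-124.8  -54.6 -123.3]
[ 0.06 -0.08 13.61]
```

Call:
{"api": "carry_out", "payload": {"series": [[0,0,-15,0,0,0,-0.1],[0,0,-50,0,0,0,-0.1],[0,0,-90,0,0,0,0.2],[-40,-10,-123,0,0,5,0.2],[-90,-30,-123,0,0,13,0.2],[-125,-41,-123,0,0,13.5,0.2],[-125,-41,-123,0,0,13.5,0.2],[-125,-41,-123,0,0,13.5,0.2]]}}

```text
time: 59.82
position: [0.4417, -0.2906, 0.2008]
tool_rot: [0.996, -0.092, 0.002, 0.002]
ft_force: [-0.3, -0.9, 0.4]
grip_width: 0.0524
```

```bash
python3 - <<'E'
from k import *
st(); rows([[.44,-.276,.2]],-.185)
c=cam('wrist','w29.png'); print(c['position'].tolist(),c['attitude'].tolist())
im=cv2.imread('pics/w29.png'); cv2.imwrite('pics/w29z.png',cv2.resize(im[120:320,140:400],None,fx=3,fy=3,interpolation=cv2.INTER_CUBIC))
print(((proj(c,np.r_[robot.get_obs()['position'][:2],.073])-[140,120])*3))
E
```

```text
t 59.83 p [ 0.4417 -0.2906  0.2008] psi -0.1834 tilt [ 0.0038 -0.0034] f [-0.25 -0.87  0.42] w 0.0524 q [-0.79  0.43  1.7   0.    1.01  0.96]
[ -4.4 -14.    0.8]
[ 0.15 -0.25  0.09]
[0.525223070647465, -0.305404276631315, 0.3638465656107103] [-0.6320052195275105, 0.7599568627544818, 0.11599832524573511, -0.09787419364946749]
[[404.66734602 237.1363177 ]]
```

View pics/w29z.png

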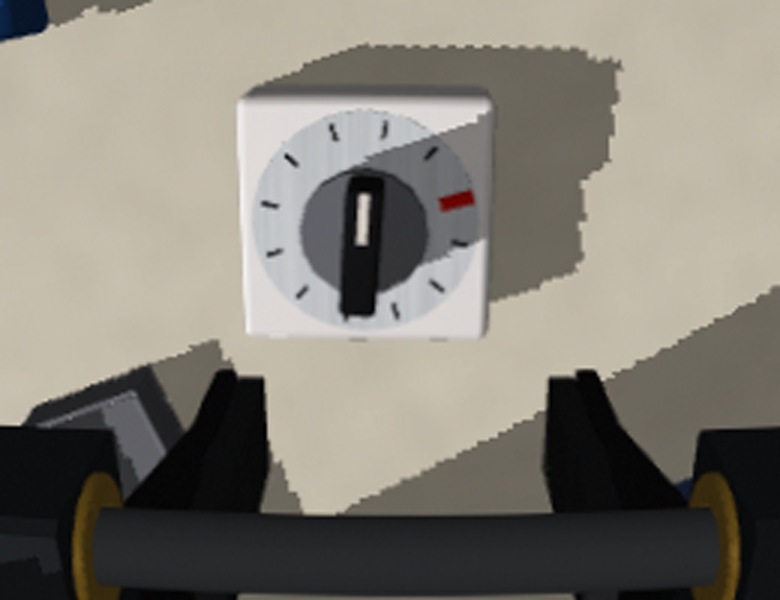

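```bash
python3 - <<'E'
from k import *
c=dict(fx=325.1923,fy=325.1923,cx=274.8926,cy=206.1824,fish=True,position=np.array([0.525223070647465, -0.305404276631315, 0.3638465656107103]),attitude=np.array([-0.6320052195275105, 0.7599568627544818, 0.11599832524573511, -0.09787419364946749]))
f=lambda u,v,z:at_z(c,(u/3+140,v/3+120),z)[0][:2]
def rep(n,pts,z):
    X=np.array([f(*p,z) for p in pts]); d1=X[0]-X[3]; d2=X[1]-X[2]
    print(n,X.mean(0).round(4),'len',np.linalg.norm(d1).round(4),np.linalg.norm(d2).round(4),'yaw',np.arctan2(*d1[::-1]).round(3),np.arctan2(*d2[::-1]).round(3),'topedge',np.arctan2(*(X[0]-X[1])[::-1])-np.pi/2)
rep('bar',[(351,178),(384,178),(374,317),(340,314)],.073)
rep('timer',[(238,98),(492,98),(488,333),(247,333)],.034)
m=f(457,201,.034); print('mark',m)
d=m-f(362,238,.034); 
for ctr in ([.4391,-.2766],): print(np.arctan2(*(m-np.array(ctr))[::-1]))
# disc
X=np.array([f(300,231,.049),f(429,231,.049),f(364,169,.049),f(364,295,.049)]);print('disc',X.mean(0),np.linalg.norm(X[0]-X[1]),np.linalg.norm(X[2]-X[3]))
# line through pointer
print(f(365,195,.073),f(361,245,.073))
E
```

```text
bar [ 0.4409 -0.2769] len 0.0445 0.0455 yaw -0.278 -0.259 topedge -0.18563266053269234
timer [ 0.4398 -0.2764] len 0.0864 0.0858 yaw -0.191 -0.176 topedge -0.18783557602200252
mark [ 0.44044089 -0.30898745]
-1.5294184414422762
disc [ 0.43938145 -0.27636203] 0.043397894363448306 0.044063454429926874
[ 0.45748374 -0.28111935] [ 0.44199457 -0.27680266]
```

```bash
python3 - <<'E'
from k import *
rows([[.4401,-.2754,.1],[.4401,-.2754,.056]],-.265)
E
```

```text
[ -5.1 -14.9 100.5]
[ -5.2 -15.  144.5]
[ 0.13 -0.24  4.7 ]
```

Call:
{"api": "carry_out", "payload": {"series": [[-5,-15,30,0.1,-0.2,4.7,-0.1],[-5,-15,70,0.1,-0.2,4.7,-0.2],[-5,-15,110,0.1,-0.2,4.7,-0.2],[-5,-15,135,0.1,-0.2,4.7,-0.2],[-5,-15,144,0.1,-0.2,4.7,-0.2],[-5,-15,144,0.1,-0.2,4.7,-0.2]]}}

```text
time: 60.62
position: [0.441, -0.2758, 0.0561]
tool_rot: [0.991, -0.132, 0.0, 0.0]
ft_force: [-0.0, 0.9, 0.5]
grip_width: 0.0346
```

```bash
python3 - <<'E'
from k import *
st(); rows([[.4401,-.2754,.056]],-.265)
c=cam('wrist','w30.png')
im=cv2.imread('pics/w30.png'); cv2.imwrite('pics/w30z.png',cv2.resize(im[120:320,140:400],None,fx=3,fy=3,interpolation=cv2.INTER_CUBIC))
E
```

```text
t 60.62 p [ 0.441  -0.2758  0.0561] psi -0.2646 tilt [ 0.0006 -0.0007] f [-0.02  0.95  0.53] w 0.0346 q [-0.77  0.65  1.83 -0.    0.66  1.06]
[-1.  -0.1  0.1]
[ 0.03 -0.04  0.02]
```

View pics/w30z.png

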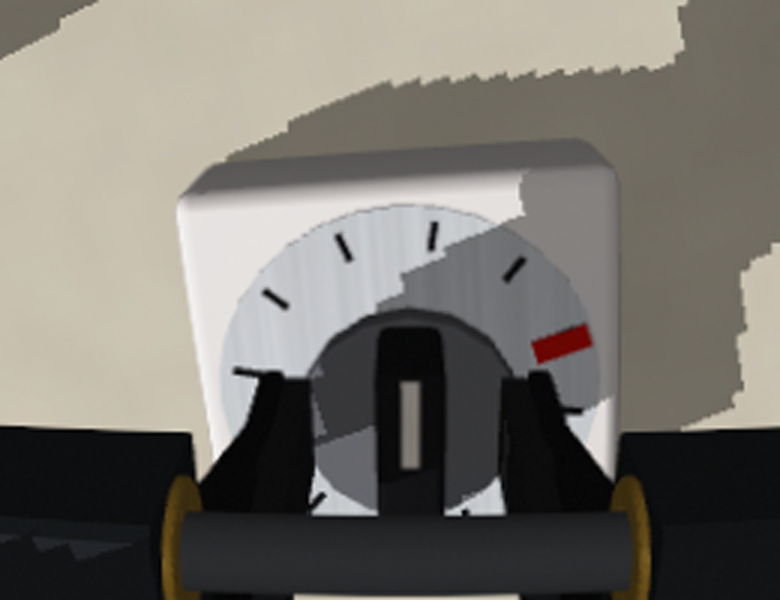

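Call:
{"api": "carry_out", "payload": {"series": [[-0.7,0.2,0,0,0,0,-1],[-0.7,0.2,0,0,0,0,-1],[-0.7,0.2,0,0,0,0,-1],[-0.7,0.2,0,0,0,0,-1],[-0.7,0.2,2,0,0,0,-1],[-0.7,0.2,4,0,0,0,-1],[-0.7,0.2,6,0,0,0,-1],[-0.7,0.2,6,0,0,0,-1]], "force": 40}}

```text
time: 61.68
position: [0.4407, -0.2765, 0.0514]
tool_rot: [0.991, -0.132, 0.001, 0.001]
ft_force: [-0.9, -1.7, 7.1]
grip_width: 0.0116
```

```bash
python3 - <<'E'
from k import *
favg(6);st(); 
E
```

```text
favg [-1.86 -1.21  7.95] se [0.14 0.25 0.25]
t 61.98 p [ 0.4408 -0.2765  0.0514] psi -0.2645 tilt [ 0.0022 -0.0026] f [-1.37 -0.89  8.05] w 0.0118 q [-0.78  0.66  1.83 -0.    0.65  1.06]
```

Call:
{"api": "carry_out", "payload": {"series": [[0,0,1.3,0,0,5,-1],[0,0,1.3,0,0,12,-1],[0,0,1.3,0,0,19,-1],[0,0,1.3,0,0,26,-1],[0,0,1.3,0,0,33,-1],[0,0,1.3,0,0,40,-1],[0,0,1.3,0,0,45,-1]]}}

```text
time: 62.85
position: [0.4395, -0.2782, 0.0513]
tool_rot: [0.865, -0.501, 0.001, 0.002]
ft_force: [-9.0, -6.1, 12.9]
grip_width: 0.0114
```

```bash
python3 - <<'E'
from k import *
favg(3);st(); rows([[.4405,-.2760,.050]],-1.49)
E
```

```text
favg [-8.43 -5.8  13.63] se [0.27 0.23 0.13]
t 63.00 p [ 0.4395 -0.2782  0.0513] psi -1.0484 tilt [ 0.0004 -0.0053] f [-8.92 -6.3  13.82] w 0.0115 q [-0.78  0.66  1.83 -0.01  0.64  1.85]
[-1.4 -1.9  1.3]
[ 0.07 -0.3  25.3 ]
```

Call:
{"api": "carry_out", "payload": {"series": [[0,0,1,0,0,4,-1],[0,0,1,0,0,10,-1],[0,0,1,0,0,16,-1],[0,0,1,0,0,22,-1],[0,0,1,0,0,25.3,-1],[0,0,1,0,0,25.3,-1]]}}

```text
time: 63.75
position: [0.4382, -0.2787, 0.0513]
tool_rot: [0.735, -0.678, 0.001, 0.003]
ft_force: [-6.5, -2.4, 13.7]
grip_width: 0.0117
```

```bash
python3 - <<'E'
from k import *
favg(3);st(); 
c=cam('wrist','w31.png')
im=cv2.imread('pics/w31.png'); cv2.imwrite('pics/w31z.png',cv2.resize(im[120:320,140:400],None,fx=3,fy=3,interpolation=cv2.INTER_CUBIC))
E
```

```text
favg [-6.87 -3.53 12.59] se [0.19 0.13 0.24]
t 63.90 p [ 0.4382 -0.2787  0.0513] psi -1.4889 tilt [-0.0018 -0.0058] f [-7.32 -3.76 12.16] w 0.0116 q [-0.78  0.66  1.83 -0.01  0.64  2.29]
```

View pics/w31z.png

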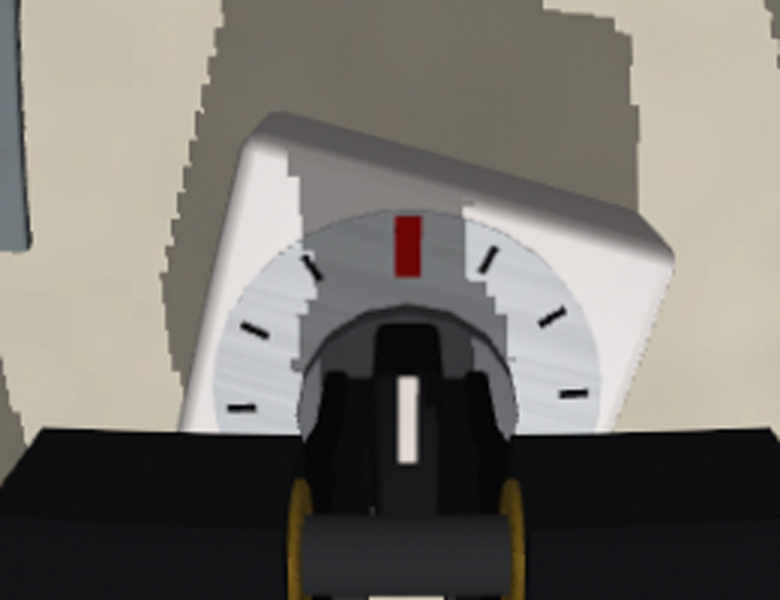

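Call:
{"api": "carry_out", "payload": {"series": [[0,0,-1.5,0,0,0,-1],[0,0,-3,0,0,0,-1],[0,0,-5,0,0,0,-1],[0,0,-5,0,0,0,-0.5],[0,0,-5,0,0,0,-0.1],[0,0,-5,0,0,0,0],[0,0,-20,0,0,0,0],[0,0,-50,0,0,0,0]]}}

```text
time: 64.95
position: [0.4377, -0.2777, 0.1015]
tool_rot: [0.735, -0.678, -0.0, 0.003]
ft_force: [0.3, -1.1, 0.3]
grip_width: 0.0426
```

Call:
{"api": "carry_out", "payload": {"series": [[0,0,-50,0,0,0,0],[0,0,-100,0,0,0,0],[-10,0,-130,0,0,0,0],[-10,0,-130,0,0,0,0],[-10,0,-130,0,0,0,0]]}}

```text
time: 65.58
position: [0.4369, -0.2669, 0.2312]
tool_rot: [0.735, -0.678, -0.0, 0.003]
ft_force: [-0.0, 0.3, -0.3]
grip_width: 0.0436
```

```bash
python3 - <<'E'
from k import *
favg(3);st()
c=cam('wrist','w32.png')
im=cv2.imread('pics/w32.png'); cv2.imwrite('pics/w32z.png',cv2.resize(im[60:320,140:440],None,fx=2.3,fy=2.3,interpolation=cv2.INTER_CUBIC))
t=cam('top','top9.png'); im=cv2.imread('pics/top9.png'); cv2.imwrite('pics/top9z.png',cv2.resize(im[160:290,290:480],None,fx=4,fy=4,interpolation=cv2.INTER_CUBIC))
s=cam('side','s9.png'); im=cv2.imread('pics/s9.png'); cv2.imwrite('pics/s9z.png',cv2.resize(im[190:410,240:460],None,fx=2.7,fy=2.7,interpolation=cv2.INTER_CUBIC))
E
```

```text
favg [ 0.45  0.25 -0.4 ] se [0.18 0.2  0.13]
t 65.72 p [ 0.4367 -0.2669  0.2301] psi -1.4892 tilt [-0.0058 -0.0018] f [ 0.46  0.61 -0.29] w 0.0435 q [-0.76  0.37  1.7  -0.01  1.08  2.3 ]
```

View pics/w32z.png

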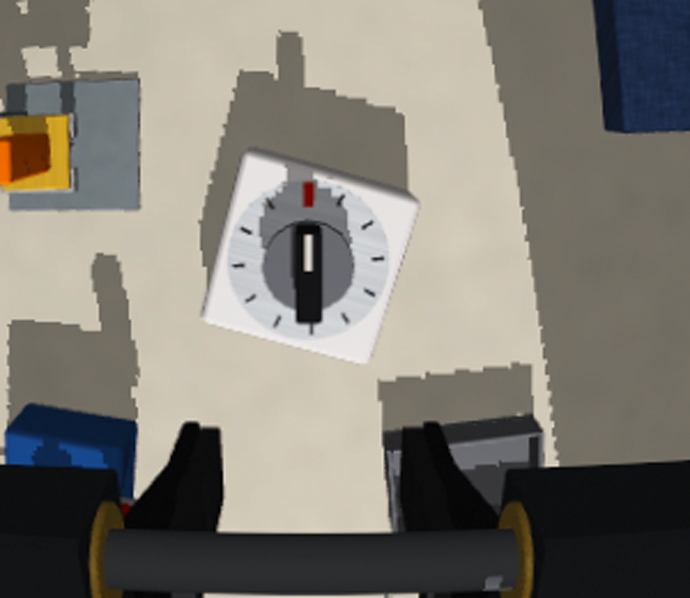

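View pics/s9z.png

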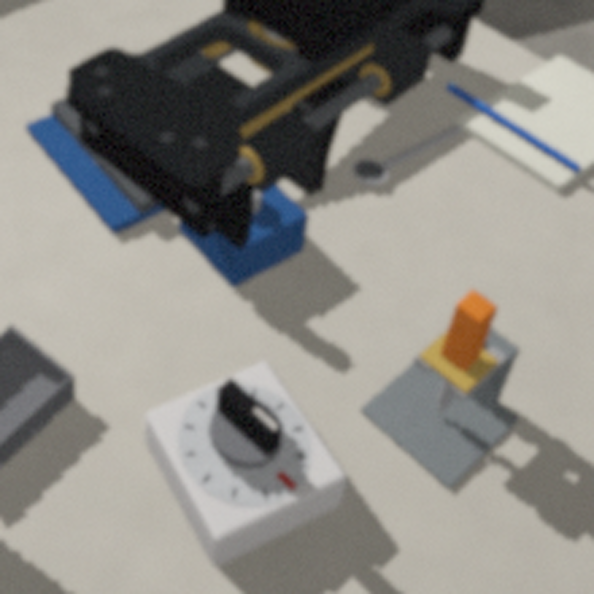

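View pics/top9z.png

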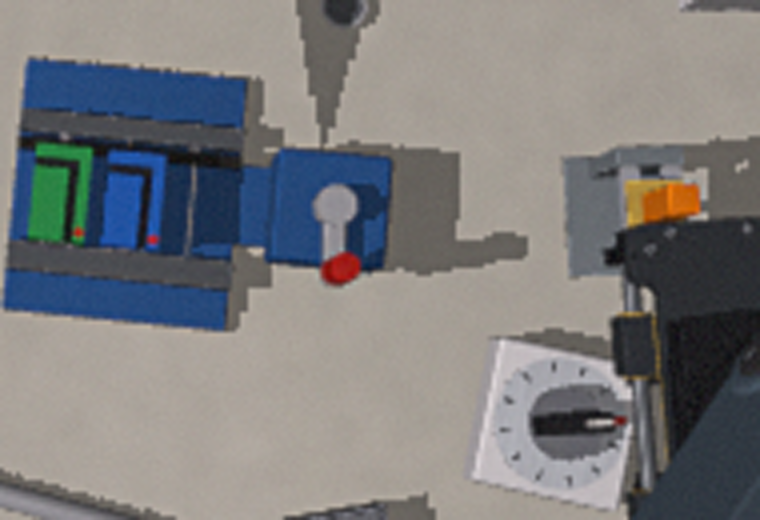

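The wrist view shows the pointer (308,255) lined up with the red mark (308,193). The side view shows the knob up and the stylus upright in its fork (470,330). The top view shows green (60,195) and blue (135,200) square between the jaws and the crank at about 9.4. I see no grey box, only the grey pill tray, so I'm handing in.

```bash
python3 - <<'E'
from h import *
st(); print(robot.hand_in())
E
```

```text
t 65.88 p [ 0.437  -0.2671  0.2304] psi -1.4892 tilt [-0.0052 -0.0023] f [ 0.47 -0.72 -0.64] w 0.0436 q [-0.76  0.37  1.7  -0.01  1.08  2.3 ]
the job is handed in; nothing more can be done
None
```

The job is done and handed in at 65.9 s, with no verdict reported. Only green and the smaller blue box were there. I saw no grey box, so I passed over the grey steps.

- **Clamping:** I set both boxes against the fixed jaw, square to it, and turned the crank to about 9.38 rad (9.2 is firmly closed). The last top view shows both still square between the jaws. I had no direct reading of the pad force on them.
- **Grooves:** I traced green, then blue, at about 1 cm/s, pausing at the start, the corner and the end. The force averages taken at those points, against a hanging baseline of about -1.0 N, give roughly 1.0 to 1.5 N on the tip. The close-ups there show the tip in the groove.
- **Blue groove:** It looked up to 1 mm off to the side at the start, so I shifted 0.5 mm on the way.
- **Stylus:** It hangs upright in its fork.
- **Timer:** I turned the knob while pressed with 8 to 14 N and let it up. The pointer lines up with the red mark in the last pictures. During the turn the knob pushed the gripper sideways with up to about 11 N.
- **Disagreement:** The wrist camera put things about 2 mm off from where contact showed them. I relied on the contact positions.

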